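Shim and close a feed gearbox

TASK

Every bearing carrier in the open gearbox casing needs the one horseshoe spacer from the wooden stand that fits its gap snugly (the thickest that will go in): try them, leave each right one fully home over the shaft, and see that the spacers not needed end up back in their own pockets of the stand. Once all gaps are filled, seat the cover squarely on the casing, window over the dial; then turn the dial's knob until the bright index mark shows in the window. Leave the digital caliper behind the casing undisturbed.

Things in the scene. Friction and masses are not known exactly. Their poses are not given: they have to be found in the camera images.
- casing: open lower casing of a small gearbox, grey, fixed: outside 100 mm (x) by 138 mm (y), rim 42 mm high, inside 84 by 122 mm, floor 8 mm thick; two or three carriers sit on its floor at x = 0, y = -37, 0 or +37 mm. At its +y end a pedestal carries the index dial, axis at y = +111 mm. Origin: centre of the box's underside, z up
- carrier_a: bearing carrier keyed in any one of the casing's seats (None if missing): two grey blocks 34 mm wide (y), tops at z 32 mm, face each other across a gap (x) crossed by a 14 mm shaft (top at z 23). Only one spacer fits snugly (1.2 mm play): try; too thick ones stop on the blocks' tops. Origin: middle of the gap, underside; yaw as casing. A spacer home has its origin 4 mm above it, x = y = 0
- carrier_b: bearing carrier keyed in any one of the casing's seats (None if missing): two grey blocks 34 mm wide (y), tops at z 32 mm, face each other across a gap (x) crossed by a 14 mm shaft (top at z 23). Only one spacer fits snugly (1.2 mm play): try; too thick ones stop on the blocks' tops. Origin: middle of the gap, underside; yaw as casing. A spacer home has its origin 4 mm above it, x = y = 0
- carrier_c: bearing carrier keyed in any one of the casing's seats (None if missing): two grey blocks 34 mm wide (y), tops at z 32 mm, face each other across a gap (x) crossed by a 14 mm shaft (top at z 23). Only one spacer fits snugly (1.2 mm play): try; too thick ones stop on the blocks' tops. Origin: middle of the gap, underside; yaw as casing. A spacer home has its origin 4 mm above it, x = y = 0
- stand: wooden block 46 mm (x) by 178 mm (y), 30 mm high, fixed, with four pockets in a row (floor at z = 8 mm) at x = 0, y = -63, -21, +21, +63 mm for the spacers 8, 11, 14 and 17 mm thick, each pocket 3 mm wider than its spacer both ways. Origin: centre of the underside, z up
- spacer_8: horseshoe spacer, steel plate 8 mm thick (x), 32 mm wide (y), 60 mm tall, upright: lower 24 mm a fork, two 6 mm legs 20 mm apart that straddle a shaft; upper 26 mm a tab 24 mm wide, to be pinched across the thickness. Origin: middle of the legs' underside; z up. Starts in the stand's pocket at y = -63 mm, origin 8 mm above the bench
- spacer_11: horseshoe spacer, steel plate 11 mm thick (x), 32 mm wide (y), 60 mm tall, upright: lower 24 mm a fork, two 6 mm legs 20 mm apart that straddle a shaft; upper 26 mm a tab 24 mm wide, to be pinched across the thickness. Origin: middle of the legs' underside; z up. Starts in the stand's pocket at y = -21 mm, origin 8 mm above the bench
- spacer_14: horseshoe spacer, steel plate 14 mm thick (x), 32 mm wide (y), 60 mm tall, upright: lower 24 mm a fork, two 6 mm legs 20 mm apart that straddle a shaft; upper 26 mm a tab 24 mm wide, to be pinched across the thickness. Origin: middle of the legs' underside; z up. Starts in the stand's pocket at y = 21 mm, origin 8 mm above the bench
- spacer_17: horseshoe spacer, steel plate 17 mm thick (x), 32 mm wide (y), 60 mm tall, upright: lower 24 mm a fork, two 6 mm legs 20 mm apart that straddle a shaft; upper 26 mm a tab 24 mm wide, to be pinched across the thickness. Origin: middle of the legs' underside; z up. Starts in the stand's pocket at y = 63 mm, origin 8 mm above the bench
- cover: loose upper casing, grey hood, 0.4 to 0.65 kg, 100 mm (x) by 138 mm (y), upright on the bench; a 5 mm deep lip under it goes inside the casing's rim with 1.5 mm play. At its +y end a tongue to y = 93.5 mm (z 5 to 10 mm) has a window 13 by 14.5 mm at y = 81. Origin: centre of the lip's underside, z up. Seated, it is 37 mm above the casing's origin, x = y = 0, same yaw
- cover_handle (a point): middle of the dark bar handle on the cover, 68 mm above the cover's origin: bar 16 mm thick (cover's x), 14 mm high, 70 mm long (y), on two posts with 48 mm between them; the hood's top is 25 mm below this point
- cover_window (a point): middle of the window in the cover's tongue, at its upper face, 81 mm from the cover's origin along the cover's y; on the seated cover it lies over the rim of the dial, 30 mm from the dial's axis
- dial (a joint): angle of the index dial about its upright axis (rad), counter-clockwise from above positive; at 0 the bright index mark (6.5 mm wide, near the disc's rim) stands in the middle of the seated cover's window, whole up to 0.1 either side. Starts at 0.9 to 2.7, stops at -3.1 and 3.1; stays where left, drag 0.04 N m
- dial_knob (a point): point on the axis of the dial's round knurled knob (diameter 30 mm), 69 mm above the bench; the knob stands from 38 to 80 mm above the bench on a dark disc of 80 mm diameter; the seated cover's tongue ends 17.5 mm from the axis, top at 47 mm, its hood 42 mm from the axis, top at 80
- digital_caliper: digital caliper lying on the bench behind the casing, 77 by 235 by 16 mm, to be left alone

How it is judged (in metres and radians):
On the way, in this order (a step that is already met when the one before it is completed fails the run):
1. every carrier present holds its snug spacer, fully home (x of spacer_11 in the frame of carrier_a between -0.0035 and 0.0035 m and y of spacer_11 in the frame of carrier_a between -0.0045 and 0.0045 m and z of spacer_11 in the frame of carrier_a between 0.001 and 0.007 m and angle between the z axis of spacer_11 and the z axis of carrier_a, either way round below 0.12 rad and x of spacer_17 in the frame of carrier_b between -0.0035 and 0.0035 m and y of spacer_17 in the frame of carrier_b between -0.0045 and 0.0045 m and z of spacer_17 in the frame of carrier_b between 0.001 and 0.007 m and angle between the z axis of spacer_17 and the z axis of carrier_b, either way round below 0.12 rad and x of spacer_8 in the frame of carrier_c between -0.0035 and 0.0035 m and y of spacer_8 in the frame of carrier_c between -0.0045 and 0.0045 m and z of spacer_8 in the frame of carrier_c between 0.001 and 0.007 m and angle between the z axis of spacer_8 and the z axis of carrier_c, either way round below 0.12 rad), for 0.2 s.
2. the cover is seated on the casing (x of cover in the frame of casing between -0.003 and 0.003 m and y of cover in the frame of casing between -0.003 and 0.003 m and z of cover in the frame of casing between 0.034 and 0.0395 m and angle between the x axis of cover and the x axis of casing, either way round below 0.06 rad and y of cover_window in the frame of casing above 0.07 m and angle between cover's own z axis and vertical below 0.04 rad), for 0.2 s.
3. the index mark shows in the window (value of joint dial between -0.12 and 0.12 rad), for 0.2 s.
At the end, for the whole second after the job is handed in: each carrier present holds its snug spacer, upright and home within 3 mm; every other spacer stands in its own pocket; the cover sits on the casing within 3 mm and 0.06 rad; the dial is within 0.12 rad of the mark's place in the window; all at rest (all of step 1 and all of step 2 and all of step 3 and ((x of spacer_11 in the frame of carrier_a between -0.0035 and 0.0035 m and y of spacer_11 in the frame of carrier_a between -0.0045 and 0.0045 m and z of spacer_11 in the frame of carrier_a between 0.001 and 0.007 m and angle between the z axis of spacer_11 and the z axis of carrier_a, either way round below 0.12 rad) or (x of spacer_11 in the frame of stand between -0.005 and 0.005 m and y of spacer_11 in the frame of stand between -0.027 and -0.015 m and z of spacer_11 in the frame of stand between 0.004 and 0.013 m and angle between spacer_11's own z axis and vertical below 0.25 rad)) and ((x of spacer_17 in the frame of carrier_b between -0.0035 and 0.0035 m and y of spacer_17 in the frame of carrier_b between -0.0045 and 0.0045 m and z of spacer_17 in the frame of carrier_b between 0.001 and 0.007 m and angle between the z axis of spacer_17 and the z axis of carrier_b, either way round below 0.12 rad) or (x of spacer_17 in the frame of stand between -0.005 and 0.005 m and y of spacer_17 in the frame of stand between 0.057 and 0.069 m and z of spacer_17 in the frame of stand between 0.004 and 0.013 m and angle between spacer_17's own z axis and vertical below 0.25 rad)) and ((x of spacer_8 in the frame of carrier_c between -0.0035 and 0.0035 m and y of spacer_8 in the frame of carrier_c between -0.0045 and 0.0045 m and z of spacer_8 in the frame of carrier_c between 0.001 and 0.007 m and angle between the z axis of spacer_8 and the z axis of carrier_c, either way round below 0.12 rad) or (x of spacer_8 in the frame of stand between -0.005 and 0.005 m and y of spacer_8 in the frame of stand between -0.069 and -0.057 m and z of spacer_8 in the frame of stand between 0.004 and 0.013 m and angle between spacer_8's own z axis and vertical below 0.25 rad)) and x of spacer_14 in the frame of stand between -0.005 and 0.005 m and y of spacer_14 in the frame of stand between 0.015 and 0.027 m and z of spacer_14 in the frame of stand between 0.004 and 0.013 m and angle between spacer_14's own z axis and vertical below 0.25 rad and linear speed of each of spacer_8, spacer_11, spacer_14, spacer_17, cover below 0.02 m/s and velocity of joint dial between -0.05 and 0.05 rad/s); the robot touches nothing.
It fails at once if the digital caliper is pushed away (distance of digital_caliper from where it was at the start of the episode above 0.02 m).
Of carrier_a, carrier_b, carrier_c only 2 to 3 are there at a start; the rules pass over those that are not, and their reading is None.
At some moment in a run one of cover may be knocked a few centimetres aside while the robot is not near it.
It also fails if it takes over 208 s, if anything falls off the work surface, if the arm or the gripper's body presses on something with over 40 N, if the wrist force passes 120 N, or if a joint passes its speed limit or range.

ROBOT

A 6-joint arm with a two-finger parallel gripper is mounted at the origin on a cart in front of the work surface, level with it; the furniture and walls round the work are solid. World frame = base frame: x ahead of the robot, y to its left, z up, the work surface at z = 0. Lengths are in mm, angles in rad, forces in N, time in s.
With the tool pointing down it reaches from about 350 to 975 mm from the base axis. Payload 7.1 kg.
Tool frame: the origin (TCP) lies at the very end of the fingers, on their centre line; the grasp point (between the pads) lies tcp_to_grasp behind it (tcp_to_grasp is the distance from the TCP to the grasp point, in mm); z points along the fingers, x is the direction in which the jaws open and shut, and the axes are right-handed (so a half turn about z gives the same grasp; the last joint's range is limited). The gripper opens to 88 mm and grips with 3 to 60 N. Pads are 20 mm wide; open, the fingers measure 115 mm over their backs; the gripper's body (75 mm by 178 mm) begins 61 mm behind the grasp point.
Start: joints at [1.277, 0.423, 1.63, -0, 1.089, -0.019], TCP at [169.565, 601.542, 222.675] pointing down, gripper open.
Joint ranges: [-3, 3], [-0.9, 2.11], [0.09, 2.58], [-1.31, 4.45], [0.11, 2.69], [-2.54, 2.54]. Speed limits (rad/s): [2.39, 2.39, 3.01, 3.14, 3.14, 3.14].

INTERFACE

Orientations are given as a rotation vector (axis times angle).
In Python, from workcell import get_obs, get_image, close_job, recognise, mark_of, tcp_to_grasp gives the robot as it stands. The module is installed in compiled form; this text tells all that it offers.
- The arm moves only by the tool move_arm, never from a script. Its argument "motion" is a list of rows, each a list of 7 numbers: the shift along the world's x, y, z in mm, then the turn, a rotation vector about the world's x, y, z in rad, then the finger opening in mm, from 0 to 87.8. A call has 1 to 5 rows; each row is the pose to reach, as a shift and turn from the pose commanded when the call began; what a row does not reach only later rows make up. A row lasts 1/12 s, in which the tool goes at most 41.7 mm and 7.16 degrees, less where a joint would pass 70% of its speed; a pose out of reach is approached as far as the arm can. A call with a gripper value outside its range is refused whole. The fingers move at their own pace and stop on an object; the grip force is fixed at half the most. Time passes only in rows, so rows that repeat a pose let the fingers close. It gives the time, the measured TCP pose, the force and the opening at its end, in the units of the state.
- get_obs(): the state, without advancing time (a new reading comes with each control period).
- get_image(name): name is "side" or "top" or "wrist"; returns a dict with "color" (400x640x3 uint8, red, green, blue), "mtx" (3x3 intrinsics, pixels), "k1" (the pictures are not rectified: a ray, as slopes to the right and down, at radius r is drawn at 1 + k1 r^2 times it, then the intrinsics apply), "camera_from_world" (4x4, takes a point from world to camera coordinates). Camera axes: x right, y up, looking along -z (the intrinsics and any distortion apply to the point x, -y, -z); pixel columns grow to the right and rows downward; lengths in mm; the calibration is good to about 2 mm. A picture is of the moment at which its call begins. There is no depth.
- close_job(): hands the job in, once; it reports no verdict.
Trained networks look in a picture, given as the dict that the camera call returned (one of the last four; its "shot" number tells which), for a name from the list of things; names that differ only in an ending like _2 or _b are one class to them, and where a whole thing is asked for, a point or a joint stands for the part that bears it (a point fixed in the world has none). Each returns a list of dicts, best first, with "p" (0 to 1); they miss things now and then, are a little off and sometimes report something else, mostly with a low value. They report only what shows in the picture. A call takes as long as a camera call.
- recognise(picture, label): "bbox" ([centre column, centre row, width, height] in pixels, round what is visible of it).
- mark_of(picture, label): "location" ([row, column] in pixels: a listed point, or the origin of a listed thing).
The state is a dict: "t": time; "qpos": joint angles; "qvel": joint speeds; "joint_torque": joint torques, N m; "ee_pos": TCP position; "orientation": TCP orientation; "ft_force": force on the tool from outside, world axes, zero at the start; "moment": the same for the moment, N m; "width": finger opening in mm.
Only numpy, scipy, OpenCV 4.12 (cv2) and the standard library are available. Lean on these libraries where they do the work, as an engineer would, in place of code of your own. Each camera call takes 0.05 s, during which the arm holds its last target. There are 200 camera calls.

## Working session

There is one attempt and no reset: what is moved stays moved. The work goes in short steps, Python scripts to look and compute and a tool call to move; the robot and the scene stay as the last step left them, time stands still between calls to the robot, and variables do not carry over. Pictures are saved under pics/ and viewed, about 12 in all and at most 16, crops included, and the job is handed in when it is done.

Besides the shell and the picture viewer there is one more tool, called after ">>>" as name([rows], argument=value, ...), one row to a line, values as JSON. move_arm: Moves the arm, as the interface text tells. Its arguments: {"type":"object","properties":{"motion":{"type":"array"}},"required":["motion"]}

```bash
mkdir -p pics; cat > h.py <<'E'
import numpy as np, cv2
from workcell import *
def proj(im,P):
    P=np.atleast_2d(P).astype(float); T=np.array(im["camera_from_world"])
    c=(T[:3,:3]@P.T).T+T[:3,3]; s=np.c_[c[:,0]/-c[:,2],-c[:,1]/-c[:,2]]
    s=s*(1+im["k1"]*(s**2).sum(1,keepdims=True)); K=np.array(im["mtx"])
    return (np.c_[s,np.ones(len(s))]@K.T)[:,:2]
def ray(im,u,v):
    K=np.array(im["mtx"]); d=np.linalg.inv(K)@[u,v,1]; s=d[:2].copy()
    for _ in range(20): s=d[:2]/(1+im["k1"]*(s@s))
    T=np.array(im["camera_from_world"]);R=T[:3,:3]
    return -R.T@T[:3,3], R.T@np.array([s[0],-s[1],-1])
def atz(im,u,v,z):
    o,d=ray(im,u,v); return o+d*(z-o[2])/d[2]
def save(im,n,crop=None,sc=1):
    a=np.ascontiguousarray(im["color"][:,:,::-1])
    if crop: a=a[crop[1]:crop[3],crop[0]:crop[2]]
    cv2.imwrite("pics/"+n,cv2.resize(a,None,fx=sc,fy=sc,interpolation=cv2.INTER_CUBIC))
E
python3 - <<'E'
from h import *
print(get_obs(), tcp_to_grasp)
Z=dict(casing=0,carrier_a=8,stand=0,spacer_8=8,spacer_11=8,spacer_14=8,spacer_17=8,cover=0,cover_handle=68,cover_window=10,dial_knob=69,digital_caliper=0)
for n in["top","side"]:
    im=get_image(n);save(im,n+"0.png")
    T=np.array(im["camera_from_world"]);print(n,-T[:3,:3].T@T[:3,3],im["mtx"],im["k1"])
    for k,z in Z.items():
        for r in mark_of(im,k)[:3]:
            v,u=r["location"];print(k,round(r["p"],2),round(u),round(v),atz(im,u,v,z).round(1))
E
```

```text
{'t': 0.0, 'qpos': array([ 1.27702916e+00,  4.23832264e-01,  1.63067705e+00,  1.34678877e-06,
        1.08859597e+00, -1.89873076e-02]), 'qvel': array([-0.00036972, -0.0005425 , -0.0015529 ,  0.00061687,  0.0003733 ,
        0.00022078]), 'joint_torque': array([ 2.32723563e-03, -5.44649756e+01, -2.73669899e+01,  6.44992408e-02,
        2.29331141e-02, -1.07531353e-04]), 'ee_pos': array([169.39245141, 601.03602653, 221.91213842]), 'orientation': array([ 2.50404423e+00,  1.89572631e+00, -1.92182865e-03]), 'ft_force': array([-0.79796923, -0.06485362,  0.17689767]), 'moment': array([-0.03257158,  0.03530934, -0.0377503 ]), 'width': 87.55517241062128} 18.700000000000003
top [ 443.76108193 -102.07401228 1388.0905775 ] [[471.8147686    0.         318.92176368]
 [  0.         471.8147686  194.08227545]
 [  0.           0.           1.        ]] 0.008286352001810953
casing 0.65 401 192 [ 560.9 -325.4    0. ]
carrier_a 0.78 404 189 [ 567.6 -334.     8. ]
carrier_a 0.76 415 190 [ 564.5 -364.8    8. ]
carrier_a 0.67 342 251 [ 391.6 -148.3    8. ]
stand 0.76 339 246 [ 405.5 -138.4    0. ]
spacer_
[... 1437 characters left out ...]
.5 -138.6    8. ]
spacer_11 0.53 262 249 [ 406.6 -111.5    8. ]
spacer_11 0.46 263 258 [ 400.5 -138.6    8. ]
spacer_14 0.53 262 249 [ 406.6 -111.5    8. ]
spacer_14 0.46 263 258 [ 400.5 -138.6    8. ]
spacer_17 0.53 262 249 [ 406.6 -111.5    8. ]
spacer_17 0.46 263 258 [ 400.5 -138.6    8. ]
cover 0.6 262 178 [498.8 141.6   0. ]
cover 0.56 268 261 [ 409.1 -144.2    0. ]
cover 0.33 272 278 [ 400.1 -190.9    0. ]
cover_handle 0.73 261 155 [505.3 146.5  68. ]
cover_handle 0.44 349 235 [ 563.7 -212.5   68. ]
cover_window 0.63 258 160 [516.3 213.4  10. ]
dial_knob 0.89 349 232 [ 566.4 -206.5   69. ]
dial_knob 0.58 264 248 [ 395.6 -173.    69. ]
digital_caliper 0.81 435 280 [ 691.6 -341.9    0. ]
```

```bash
python3 - <<'E'
import cv2
a=cv2.imread("pics/top0.png")[130:300,190:460];cv2.imwrite("pics/tc.png",cv2.resize(a,None,fx=2.9,fy=2.9,interpolation=cv2.INTER_CUBIC))
a=cv2.imread("pics/side0.png")[130:340,220:470];cv2.imwrite("pics/sc.png",cv2.resize(a,None,fx=2.8,fy=2.8,interpolation=cv2.INTER_CUBIC))
E
```

```text
(no output)
```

View pics/tc.png

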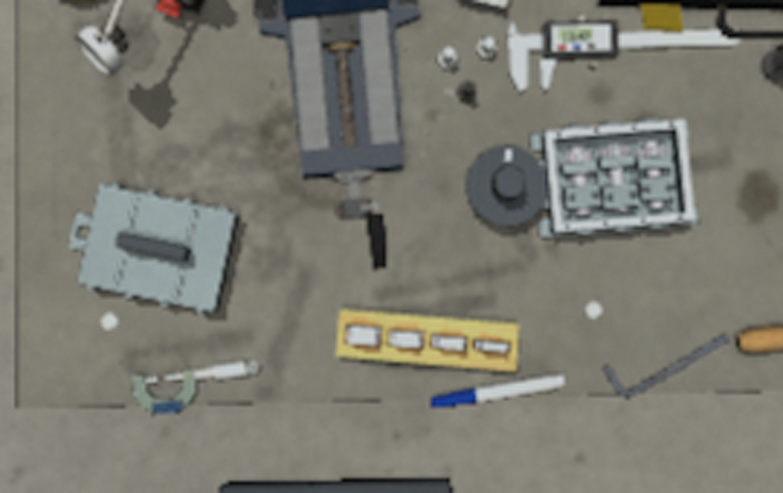

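View pics/sc.png

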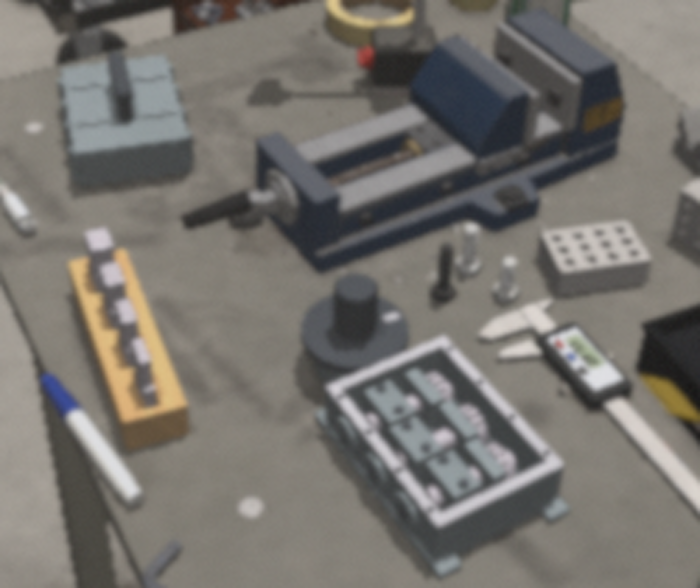

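Three carriers are present. The stand lies at world (405,-138), the dial is at the casing's +y end, and the cover is at the left, yawed. Moving the wrist camera over the stand.

>>> move_arm([
  [30, -24, 20, 0, 0, -0.12, 87],
  [60, -48, 40, 0, 0, -0.24, 87],
  [90, -72, 60, 0, 0, -0.36, 87],
  [120, -96, 80, 0, 0, -0.48, 87],
  [150, -120, 100, 0, 0, -0.6, 87],
])

```text
t: 1.72
ee_pos: [314.8, 484.8, 319.8]
orientation: [-2.956, -1.063, -0.0]
ft_force: [-0.4, 1.3, -0.6]
width: 87.1
```

>>> move_arm([
  [16, -35, 0, 0, 0, -0.12, 87],
  [32, -70, 0, 0, 0, -0.24, 87],
  [48, -105, 0, 0, 0, -0.36, 87],
  [64, -140, 0, 0, 0, -0.48, 87],
  [80, -175, 0, 0, 0, -0.6, 87],
])

```text
t: 2.13
ee_pos: [394.3, 309.4, 319.1]
orientation: [-3.138, -0.142, -0.001]
ft_force: [1.2, 1.0, 0.1]
width: 87.3
```

>>> move_arm([
  [0, -39, 0, 0, 0, -0.1, 87],
  [0, -78, 0, 0, 0, -0.1, 87],
  [0, -117, 0, 0, 0, -0.1, 87],
  [0, -156, 0, 0, 0, -0.1, 87],
  [0, -195, 0, 0, 0, -0.1, 87],
])

```text
t: 2.55
ee_pos: [393.4, 114.4, 319.1]
orientation: [-3.141, 0.006, -0.001]
ft_force: [0.0, 0.2, 0.3]
width: 87.0
```

>>> move_arm([
  [0, -40, 0, 0, 0, 0, 87],
  [0, -80, 0, 0, 0, 0, 87],
  [0, -120, 0, 0, 0, 0, 87],
  [0, -160, 0, 0, 0, 0, 87],
  [0, -200, 0, 0, 0, 0, 87],
])

```text
t: 2.97
ee_pos: [393.4, -85.8, 319.3]
orientation: [3.141, -0.006, 0.002]
ft_force: [1.6, 1.0, 0.4]
width: 87.0
```

```bash
python3 - <<'E'
from h import *
o=get_obs();print(o['t'],o['ee_pos'],o['orientation'],o['qpos'])
im=get_image("wrist");save(im,"w1.png",sc=1.25)
T=np.array(im["camera_from_world"]);print(-T[:3,:3].T@T[:3,3],T[:3,:3].round(2),im["mtx"],im["k1"])
for k,z in dict(casing=0,carrier_a=8,stand=0,spacer_8=8,dial_knob=69).items():
    for r in mark_of(im,k)[:4]:
        v,u=r["location"];print(k,round(r["p"],2),round(u),round(v),atz(im,u,v,z).round(1))
E
```

```text
2.9667 [393.37544093 -85.79385355 319.29417119] [ 3.14140186e+00 -6.28361465e-03  1.76352955e-03] [-2.44364485e-01 -4.05730997e-02  1.97782623e+00  9.73277539e-05
  1.20320541e+00 -2.40398899e-01]
[394.78687001 -17.71747898 482.25021201] [[ 1.   -0.    0.  ]
 [ 0.    0.97 -0.26]
 [-0.    0.26  0.97]] [[307.99559592   0.         320.96721225]
 [  0.         307.99559592 200.57269491]
 [  0.           0.           1.        ]] 0.004293836020969302
carrier_a 0.75 419 320 [ 567.9 -362.6    8. ]
carrier_a 0.42 420 285 [ 565.3 -294.2    8. ]
stand 0.94 328 190 [ 405.8 -128.3    0. ]
spacer_8 0.74 324 232 [ 399.  -196.5    8. ]
spacer_8 0.67 330 179 [ 409.6 -108.2    8. ]
spacer_8 0.65 327 205 [ 404.7 -151.3    8. ]
spacer_8 0.56 333 150 [413.5 -63.8   8. ]
dial_knob 0.58 432 259 [ 556.5 -216.    69. ]
```

View pics/w1.png

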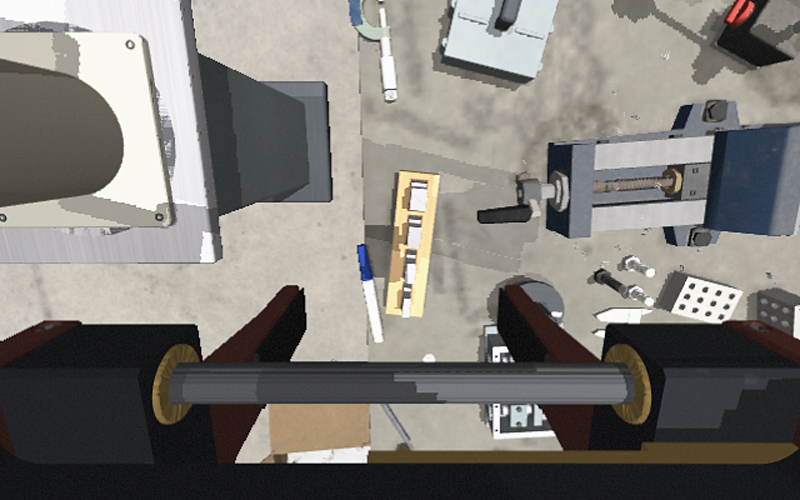

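>>> move_arm([
  [12, -25, -40, 0, 0, 0, 87],
  [12, -25, -80, 0, 0, 0, 87],
  [12, -25, -120, 0, 0, 0, 87],
  [12, -25, -120, 0, 0, 0, 87],
  [12, -25, -120, 0, 0, 0, 87],
])

```text
t: 3.68
ee_pos: [404.5, -107.0, 197.6]
orientation: [-3.14, 0.002, 0.009]
ft_force: [-0.6, 0.7, 0.3]
width: 86.9
```

```bash
python3 - <<'E'
from h import *
import pickle
im=get_image("wrist");save(im,"w2.png",sc=1.25);pickle.dump(im,open("w2.pkl","wb"));print(get_obs()['ee_pos'])
for k,z in dict(stand=0,spacer_8=8).items():
    for r in mark_of(im,k)[:4]:
        v,u=r["location"];print(k,round(r["p"],2),round(u),round(v),atz(im,u,v,z).round(1))
im2=get_image("top");pickle.dump(im2,open("t2.pkl","wb"))
E
```

```text
[ 406.16033154 -107.67094313  199.45785838]
stand 0.72 325 200 [ 410.1 -133.1    0. ]
stand 0.56 437 366 [ 567.8 -373.9    0. ]
spacer_8 0.86 316 252 [ 399.2 -197.8    8. ]
spacer_8 0.78 329 147 [413.6 -69.4   8. ]
spacer_8 0.71 323 181 [ 407.7 -108.1    8. ]
spacer_8 0.58 322 218 [ 406.6 -154.3    8. ]
```

>>> move_arm([
  [31, -26, 10, 0, 0, 0, 87],
  [62, -52, 20, 0, 0, 0, 87],
  [93, -78, 20, 0, 0, 0, 87],
  [124, -104, 20, 0, 0, 0, 87],
  [155, -130, 20, 0, 0, 0, 87],
])

```text
t: 4.3
ee_pos: [563.4, -240.4, 222.0]
orientation: [3.14, -0.006, 0.007]
ft_force: [1.2, 0.4, 0.5]
width: 87.0
```

>>> move_arm([
  [0, -30, 0, 0, 0, 0, 87],
  [0, -70, 0, 0, 0, 0, 87],
  [0, -70, 0, 0, 0, 0, 87],
  [0, -70, 0, 0, 0, 0, 87],
])

```text
t: 4.63
ee_pos: [561.5, -310.8, 220.9]
orientation: [3.14, -0.01, 0.004]
ft_force: [0.2, 0.2, 0.0]
width: 86.9
```

```bash
python3 - <<'E'
from h import *
import pickle
im=get_image("wrist");save(im,"w3.png",sc=1.25);pickle.dump(im,open("w3.pkl","wb"));print(get_obs()['ee_pos'])
for k,z in dict(casing=0,carrier_a=8,dial_knob=69).items():
    for r in mark_of(im,k)[:4]:
        v,u=r["location"];print(k,round(r["p"],2),round(u),round(v),atz(im,u,v,z).round(1))
E
```

```text
[ 561.22693717 -309.39780426  220.59621238]
casing 0.98 319 188 [ 561.  -328.2    0. ]
carrier_a 0.89 324 215 [ 566.6 -362.     8. ]
carrier_a 0.69 321 188 [ 563.9 -326.5    8. ]
carrier_a 0.64 316 156 [ 557.6 -287.1    8. ]
dial_knob 0.59 314 92 [ 557.6 -217.9   69. ]
```

View pics/w2.png

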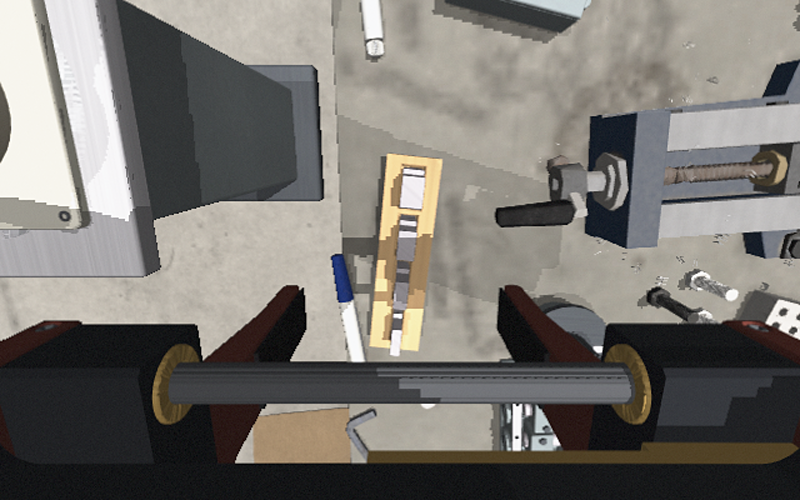

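View pics/w3.png

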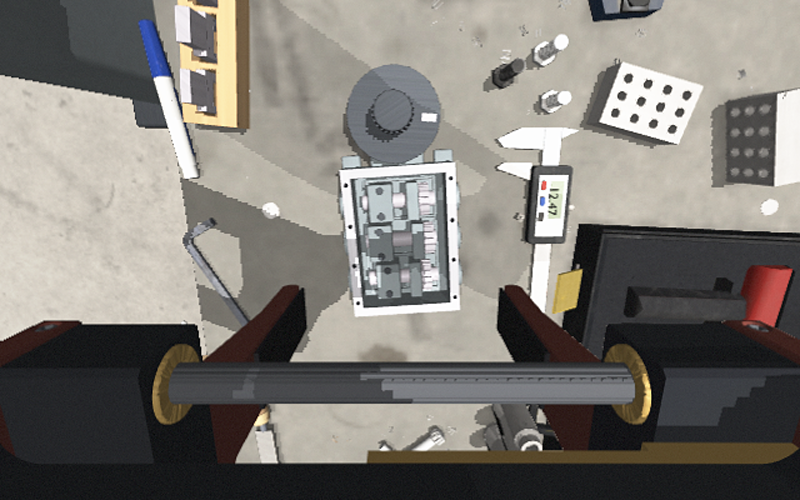

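```bash
cat >> h.py <<'E'
from scipy.optimize import minimize
def box(hx,hy,z): return [[-hx,-hy,z],[hx,-hy,z],[hx,hy,z],[-hx,hy,z]]
def tw(p,P):
    c,s=np.cos(p[2]),np.sin(p[2]);P=np.array(P,float)
    return np.c_[P[:,0]*c-P[:,1]*s+p[0],P[:,0]*s+P[:,1]*c+p[1],P[:,2]]
def fill(im,poly,S=4,val=1,m=None):
    m=np.zeros((400*S,640*S),np.uint8) if m is None else m
    cv2.fillPoly(m,[np.round((poly+.5)*S-.5).astype(np.int32)],val);return m
def fit(im,mask,render,p0,S=4):
    M=cv2.resize(mask.astype(np.uint8),None,fx=S,fy=S,interpolation=cv2.INTER_NEAREST)
    def f(p):
        q=[p[0],p[1],p[2]/100]; r=render(q)
        return 1-(r&M).sum()/max(1,(r|M).sum())
    x0=np.array([p0[0],p0[1],p0[2]*100])
    sim=np.vstack([x0]+[x0+d for d in np.diag([6,6,6])])
    best=minimize(f,x0,method="Nelder-Mead",options=dict(initial_simplex=sim,xatol=.05,fatol=1e-4))
    return [best.x[0],best.x[1],best.x[2]/100],best.fun
E
python3 - <<'E'
from h import *
import pickle
im=pickle.load(open("w2.pkl","rb"));hsv=cv2.cvtColor(im["color"],cv2.COLOR_RGB2HSV)
m=((hsv[:,:,0]>8)&(hsv[:,:,0]<32)&(hsv[:,:,1]>80)).astype(np.uint8);m[:,:285]=0;m[:,365:]=0;m[:110]=0;m[290:]=0
m=cv2.morphologyEx(m,cv2.MORPH_OPEN,np.ones((3,3)))
cs,_=cv2.findContours(m,0,1);h=cv2.convexHull(max(cs,key=cv2.contourArea));mm=np.zeros_like(m);cv2.fillPoly(mm,[h],1)
def hull(p):
    P=proj(im,tw(p,box(23,89,0)+box(23,89,30)));return fill(im,cv2.convexHull(P.astype(np.float32))[:,0])
print("stand",fit(im,mm,hull,[406,-133,-.1]))
ps,_=fit(im,mm,hull,[406,-133,-.1])
im3=im;a=cv2.resize(im["color"][100:300,270:370,::-1],None,fx=3,fy=3,interpolation=cv2.INTER_CUBIC)
for y,t in zip((-63,-21,21,63),(8,11,14,17)):
    P=proj(im,tw(ps,np.array(box(t/2,12,60+8))+[0,y,0]));cv2.polylines(a,[((P-[270,100]+.5)*3).astype(int)],1,(0,0,255))
P=proj(im,tw(ps,box(23,89,30)));cv2.polylines(a,[((P-[270,100]+.5)*3).astype(int)],1,(0,255,0))
im=pickle.load(open("w3.pkl","rb"));g=im["color"].min(2)
m=(g>200).astype(np.uint8);m[:,:268]=0;m[:,375:]=0;m[:125]=0;m[258:]=0
n,l,st,_=cv2.connectedComponentsWithStats(m);m=(l==1+st[1:,4].argmax()).astype(np.uint8);print(m.sum())
def ring(p):
    r=fill(im,proj(im,tw(p,box(50,69,42))));return fill(im,proj(im,tw(p,box(42,61,42))),val=0,m=r)
pc,e=fit(im,m,ring,[561,-327,.08]);print("casing",pc,e)
print("dial axis",tw(pc,[[0,111,69]]),"seats",tw(pc,[[0,-37,8],[0,0,8],[0,37,8]]).round(1))
b=cv2.resize(im["color"][40:260,260:385,::-1],None,fx=3.6,fy=3.6,interpolation=cv2.INTER_CUBIC)[:600]
b=cv2.resize(im["color"][40:260,265:385,::-1],None,fx=2.7,fy=2.7,interpolation=cv2.INTER_CUBIC)
b=cv2.resize(im["color"][110:260,265:380,::-1],None,fx=4,fy=4,interpolation=cv2.INTER_CUBIC)
for Q in(box(50,69,42),box(42,61,42)):
    P=proj(im,tw(pc,Q));cv2.polylines(b,[((P-[265,110]+.5)*4).astype(int)],1,(0,0,255))
o=np.zeros((600,a.shape[1]+b.shape[1],3),np.uint8);o[:a.shape[0],:a.shape[1]]=a;o[:b.shape[0],a.shape[1]:]=b;cv2.imwrite("pics/f1.png",o)
E
```

```text
stand ([np.float64(406.5166843815929), np.float64(-131.5828436300089), np.float64(-0.10635540098192348)], np.float64(0.22021005849730302))
2428
casing [np.float64(564.247126873074), np.float64(-326.2935438159425), np.float64(0.062038018804275126)] 0.20599300087489059
dial axis [[ 557.36532312 -215.50707904   69.        ]] seats [[ 566.5 -363.2    8. ]
 [ 564.2 -326.3    8. ]
 [ 562.  -289.4    8. ]]
```

View pics/f1.png

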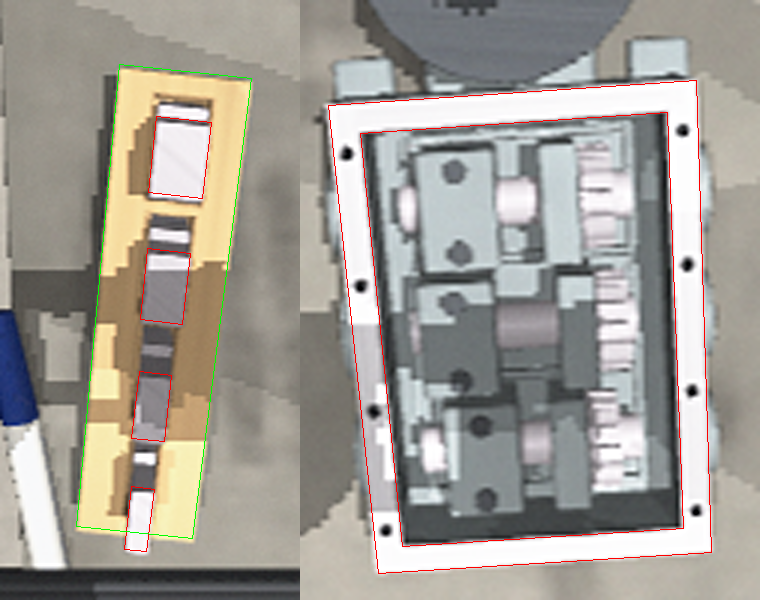

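Gap widths in the crop (about 3.5 px/mm) are roughly 12, 18 and 9.5 mm for the seats at y=+37, 0 and -37, so those take spacers 11, 17 and 8. The stand and casing fits line up with the edges. Starting with spacer 17.

>>> move_arm([
  [-25, 35, 0, 0, 0, -0.05, 60],
  [-50, 65, -10, 0, 0, -0.1, 60],
  [-75, 95, -20, 0, 0, -0.1, 60],
  [-100, 130, -30, 0, 0, -0.1, 50],
  [-125, 160, -40, 0, 0, -0.1, 50],
])

```text
t: 5.25
ee_pos: [435.4, -147.5, 179.4]
orientation: [3.137, -0.162, 0.002]
ft_force: [0.9, 0.4, 0.0]
width: 57.1
```

>>> move_arm([
  [-12, 30, -20, 0, 0, 0, 50],
  [-23, 60, -40, 0, 0, 0, 50],
  [-23, 80, -60, 0, 0, 0, 50],
  [-23, 80, -60, 0, 0, 0, 50],
  [-23, 80, -60, 0, 0, 0, 50],
])

```text
t: 5.67
ee_pos: [413.1, -68.5, 119.2]
orientation: [-3.138, 0.157, 0.002]
ft_force: [0.1, 1.1, 0.2]
width: 50.0
```

```bash
python3 - <<'E'
from h import *
o=get_obs();print(o['t'],o['ee_pos'],o['orientation'],o['width'])
im=get_image("wrist")
E
```

```text
5.6667 [413.09972363 -68.46706719 119.23249021] [-3.13757393e+00  1.57323170e-01  1.75661288e-03] 50.03738598942404
```

>>> move_arm([
  [0, 0, -30, 0, 0, -0.006, 40],
  [0, 0, -60, 0, 0, -0.006, 40],
  [0, 0, -76, 0, 0, -0.006, 40],
  [0, 0, -76, 0, 0, -0.006, 40],
  [0, 0, -76, 0, 0, -0.006, 40],
])

```text
t: 6.13
ee_pos: [414.2, -70.6, 43.6]
orientation: [3.137, -0.174, -0.0]
ft_force: [-0.6, 0.3, 0.2]
width: 40.2
```

>>> move_arm([
  [0, 0, 0, 0, 0, 0, 5],
  [0, 0, 0, 0, 0, 0, 5],
  [0, 0, 0, 0, 0, 0, 5],
  [0, 0, 0, 0, 0, 0, 5],
  [0, 0, 0, 0, 0, 0, 5],
])

```text
t: 6.55
ee_pos: [413.5, -69.8, 43.8]
orientation: [3.137, -0.172, 0.001]
ft_force: [-2.3, -0.9, 8.2]
width: 16.9
```

>>> move_arm([
  [0, 0, 3, 0, 0, 0, 5],
  [0, 0, 20, 0, 0, 0, 5],
  [0, 0, 50, 0, 0, 0, 5],
  [0, 0, 80, 0, 0, 0, 5],
  [0, 0, 80, 0, 0, 0, 5],
])

```text
t: 6.97
ee_pos: [416.5, -70.2, 127.4]
orientation: [3.136, -0.172, 0.012]
ft_force: [1.8, -0.3, -1.2]
width: 17.1
```

```bash
python3 - <<'E'
from h import *
o=get_obs();print(o['t'],o['ee_pos'],o['orientation'],o['width'],o['ft_force'])
im=get_image("wrist");save(im,"w4.png",(240,160,400,300),4)
P=o['ee_pos'];s=[P[0],P[1],-.106]
print(proj(im,tw(s,[[-8.5,16,P[2]-35],[8.5,16,P[2]-35],[-8.5,-16,P[2]-35],[8.5,-16,P[2]-35]])))
E
```

```text
6.9667 [416.52654409 -70.22712424 127.37175506] [ 3.13580025 -0.17238779  0.01209878] 17.119885206388446 [ 1.79389284 -0.26546119 -1.19903437]
[[305.30679385 200.3025925 ]
 [330.88633843 200.1712984 ]
 [306.05758131 245.07221416]
 [330.6529448  244.92103652]]
```

View pics/w4.png

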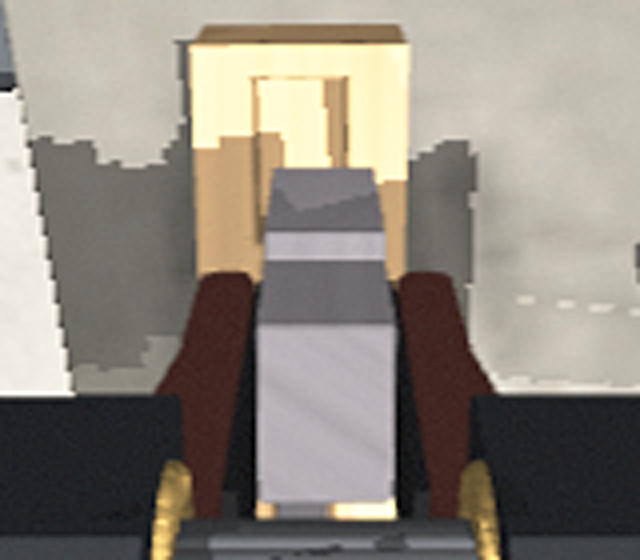

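>>> move_arm([
  [15, -38, 0, 0, 0, 0.06, 5],
  [35, -73, 0, 0, 0, 0.12, 5],
  [58, -105, 0, 0, 0, 0.17, 5],
  [81, -138, 0, 0, 0, 0.17, 5],
  [104, -170, 0, 0, 0, 0.17, 5],
])

```text
t: 7.43
ee_pos: [517.6, -241.2, 121.7]
orientation: [-3.139, -0.094, 0.002]
ft_force: [0.1, -0.3, -1.4]
width: 16.9
```

>>> move_arm([
  [23, -30, 0, 0, 0, 0, 5],
  [46, -62, 0, 0, 0, 0, 5],
  [46, -86, 0, 0, 0, 0, 5],
  [46, -86, -5, 0, 0, 0, 5],
  [46, -86, -20, 0, 0, 0, 5],
])

```text
t: 7.85
ee_pos: [564.0, -327.3, 102.7]
orientation: [3.139, 0.091, 0.002]
ft_force: [1.3, 0.4, -1.6]
width: 17.0
```

>>> move_arm([
  [0, 0, 0, 0, 0, 0, 5],
  [0, 0, 0, 0, 0, 0, 5],
  [0, 0, 0, 0, 0, 0, 5],
  [0, 0, 0, 0, 0, 0, 5],
])

```text
t: 8.18
ee_pos: [563.7, -325.2, 103.4]
orientation: [3.14, 0.095, 0.0]
ft_force: [0.1, -0.3, -1.0]
width: 17.0
```

```bash
python3 - <<'E'
from h import *
import pickle
o=get_obs();print(o['t'],o['ee_pos'],o['orientation'],o['width'],o['ft_force'])
im=get_image("wrist");save(im,"w5.png",(250,120,390,290),3.5);pickle.dump(im,open("w5.pkl","wb"))
P=o['ee_pos'];s=[P[0],P[1],.062]
print(proj(im,tw(s,[[-8.5,16,P[2]-35],[8.5,16,P[2]-35]])))
E
```

```text
8.1833 [ 563.6766831  -325.20836465  103.44091935] [3.14009867e+00 9.51893616e-02 2.20761183e-04] 16.97655712473542 [ 0.07261578 -0.26349169 -0.98478951]
[[306.17670252 199.88911711]
 [331.75824111 199.86914052]]
```

View pics/w5.png

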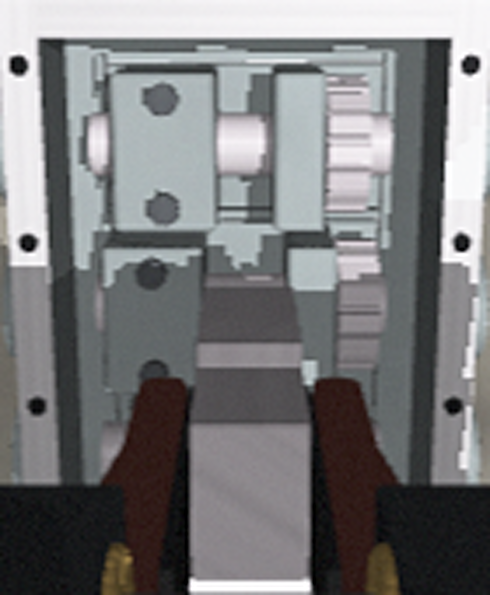

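```bash
python3 - <<'E'
from h import *
import pickle
im=pickle.load(open("w5.pkl","rb"))
f=lambda c,r,z:atz(im,250+c/3.5-.36,120+r/3.5-.36,z)
S=(f(206,276,68.5)+f(294,276,68.5))/2
print("spacer far bottom mid",S)
g=im["color"].min(2)
m=(g>130).astype(np.uint8)
# use inner rim edge by gradient on rows 140..185
gr=cv2.cvtColor(im["color"],cv2.COLOR_RGB2GRAY).astype(float)
C=[]
for r in range(140,182,4):
    row=cv2.GaussianBlur(gr,(1,5),0)[r];d=np.diff(row)
    l=255+np.argmin(d[255:275]);rr=366+np.argmax(d[366:390])
    a=atz(im,l+.5,r,42);b=atz(im,rr+.5,r,42);C.append((a+b)/2);print(l,rr,(b-a)[0].round(1),end=" | ")
C=np.array(C);k=np.polyfit(C[:,1],C[:,0],1);print("\nslope",k[0],"x at spacer y",np.polyval(k,S[1]))
# gap edges middle carrier
for r in (188,192,196):
    d=np.diff(gr[r]);print(r,[(i,int(d[i])) for i in range(300,342) if abs(d[i])>12])
E
```

```text
spacer far bottom mid [ 564.01985155 -308.19194079   68.5       ]
260 377 83.6 | 261 377 83.2 | 261 377 83.5 | 261 377 83.8 | 261 377 84.0 | 261 376 83.6 | 262 376 83.1 | 262 376 83.4 | 262 376 83.7 | 262 376 84.0 | 262 376 84.3 | 
slope -0.06574262858722342 x at spacer y 562.9275060617747
188 [(308, 73), (309, 34), (323, -36), (324, -51), (330, -27)]
192 [(305, -13), (306, -54), (307, -60), (308, 22), (309, 21), (313, 53), (314, 33), (322, -33), (323, -48), (329, -13), (330, -33), (331, 58), (332, 57), (333, 15)]
196 [(306, -26), (307, -24), (308, 35), (309, 24), (316, 57), (318, -52), (329, -16), (330, -31), (331, 63), (332, 54), (333, 15)]
```

>>> move_arm([
  [-1.1, -2, 0, 0, 0, 0, 5],
  [-1.1, -2, -15, 0, 0, 0, 5],
  [-1.1, -2, -30, 0, 0, 0, 5],
  [-1.1, -2, -34, 0, 0, 0, 5],
  [-1.1, -2, -34, 0, 0, 0, 5],
])

```text
t: 8.65
ee_pos: [562.4, -327.5, 68.6]
orientation: [-3.14, -0.094, 0.001]
ft_force: [0.2, -0.5, -1.8]
width: 17.1
```

>>> move_arm([
  [0, 0, -1.5, 0, 0, 0, 5],
  [0, 0, -3, 0, 0, 0, 5],
  [0, 0, -4.5, 0, 0, 0, 5],
  [0, 0, -5.5, 0, 0, 0, 5],
  [0, 0, -5.5, 0, 0, 0, 5],
])

```text
t: 9.07
ee_pos: [562.4, -327.8, 63.8]
orientation: [3.14, 0.094, 0.0]
ft_force: [0.5, -0.2, -1.7]
width: 16.9
```

>>> move_arm([
  [0, 0, -3, 0, 0, 0, 5],
  [0, 0, -6, 0, 0, 0, 5],
  [0, 0, -9, 0, 0, 0, 5],
  [0, 0, -12, 0, 0, 0, 5],
  [0, 0, -12, 0, 0, 0, 5],
])

```text
t: 9.48
ee_pos: [562.4, -327.6, 50.9]
orientation: [-3.14, -0.094, 0.0]
ft_force: [-0.1, -0.7, -2.3]
width: 16.7
```

>>> move_arm([
  [0, 0, -1.5, 0, 0, 0, 5],
  [0, 0, -3, 0, 0, 0, 5],
  [0, 0, -4, 0, 0, 0, 5],
  [0, 0, -4, 0, 0, 0, 5],
])

```text
t: 9.82
ee_pos: [562.4, -327.7, 47.9]
orientation: [-3.14, -0.094, 0.0]
ft_force: [-0.3, 0.4, 1.4]
width: 17.0
```

>>> move_arm([
  [0, 0, -1, 0, 0, 0, 5],
  [0, 0, -1, 0, 0, 0, 36],
  [0, 0, -1, 0, 0, 0, 36],
  [0, 0, -1, 0, 0, 0, 36],
])

```text
t: 10.15
ee_pos: [562.5, -327.8, 46.7]
orientation: [3.14, 0.094, 0.0]
ft_force: [0.2, -0.9, -0.8]
width: 33.3
```

>>> move_arm([
  [0, 0, 25, 0, 0, 0, 36],
  [0, 0, 60, 0, 0, 0, 36],
  [0, 20, 95, 0, 0, 0, 36],
  [0, 40, 95, 0, 0, 0, 36],
  [0, 40, 95, 0, 0, 0, 36],
])

```text
t: 10.57
ee_pos: [563.5, -285.9, 143.9]
orientation: [3.139, 0.096, 0.005]
ft_force: [0.1, -0.0, 0.0]
width: 35.9
```

```bash
python3 - <<'E'
from h import *
import pickle
o=get_obs();print(o['t'],o['ee_pos'],o['orientation'],o['width'],o['ft_force'])
im=get_image("wrist");pickle.dump(im,open("w6.pkl","wb"))
b=cv2.resize(im["color"][90:290,250:390,::-1],None,fx=3,fy=3,interpolation=cv2.INTER_CUBIC)
s=[562.4+1.6,-327.7+1,.062]
for z in(72,46):
  P=proj(im,tw(s,box(8.5,12 if z==72 else 16,z)));cv2.polylines(b,[((P-[250,90]+.5)*3).astype(int)],1,(0,0,255))
cv2.imwrite("pics/w6.png",b)
E
```

```text
10.5667 [ 563.49726177 -285.87867955  143.93368833] [3.13919255 0.09629564 0.00473233] 35.90578715902602 [ 0.1088659  -0.00273359  0.000856  ]
```

View pics/w6.png

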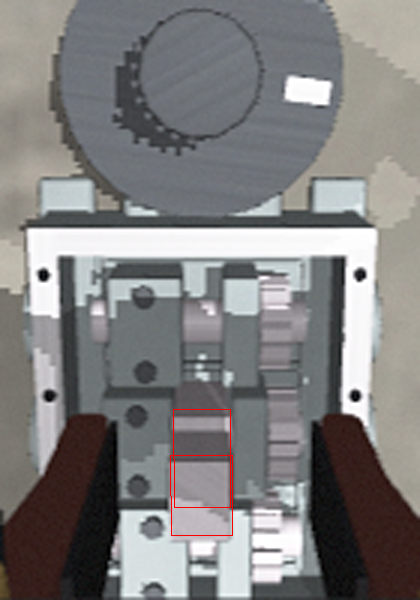

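>>> move_arm([
  [-30, 25, 0, 0, 0, -0.06, 36],
  [-60, 50, -10, 0, 0, -0.12, 36],
  [-90, 75, -20, 0, 0, -0.167, 36],
  [-120, 100, -30, 0, 0, -0.167, 36],
  [-150, 125, -40, 0, 0, -0.167, 36],
])

```text
t: 11.03
ee_pos: [410.4, -162.1, 100.5]
orientation: [-3.137, 0.169, 0.002]
ft_force: [1.1, -0.0, -0.0]
width: 35.8
```

>>> move_arm([
  [-10.5, 7.5, 0, 0, 0, 0, 36],
  [-10.5, 7.5, 0, 0, 0, 0, 36],
  [-10.5, 7.5, 0, 0, 0, 0, 36],
])

```text
t: 11.28
ee_pos: [401.9, -155.5, 101.3]
orientation: [3.137, -0.167, -0.001]
ft_force: [0.0, 1.0, -0.2]
width: 36.4
```

```bash
python3 - <<'E'
from h import *
o=get_obs();print(o['t'],o['ee_pos'],o['orientation'],o['width'],o['ft_force'])
E
```

```text
11.2833 [ 401.94168416 -155.52832278  101.25983746] [ 3.13712973e+00 -1.67389550e-01 -7.86348040e-04] 36.40102815962089 [ 0.04849342  0.99348409 -0.20727099]
```

>>> move_arm([
  [0.6, 2, -15, 0, 0, 0, 36],
  [0.6, 2, -40, 0, 0, 0, 36],
  [0.6, 2, -57.5, 0, 0, 0, 36],
  [0.6, 2, -57.5, 0, 0, 0, 36],
  [0.6, 2, -57.5, 0, 0, 0, 36],
])

```text
t: 11.7
ee_pos: [403.3, -154.0, 43.6]
orientation: [-3.137, 0.169, 0.002]
ft_force: [0.4, -1.1, 0.0]
width: 35.8
```

>>> move_arm([
  [0, 0, 0, 0, 0, 0, 2],
  [0, 0, 0, 0, 0, 0, 2],
  [0, 0, 0, 0, 0, 0, 2],
  [0, 0, 0, 0, 0, 0, 2],
  [0, 0, 0, 0, 0, 0, 2],
])

```text
t: 12.12
ee_pos: [403.2, -153.5, 44.9]
orientation: [3.137, -0.168, 0.003]
ft_force: [0.0, -0.9, 4.9]
width: 10.6
```

>>> move_arm([
  [0, 0, 3, 0, 0, 0, 2],
  [0, 0, 20, 0, 0, 0, 2],
  [0, 0, 50, 0, 0, 0, 2],
  [0, 0, 80, 0, 0, 0, 2],
  [0, 0, 80, 0, 0, 0, 2],
])

```text
t: 12.53
ee_pos: [405.1, -154.2, 128.4]
orientation: [3.135, -0.168, 0.011]
ft_force: [1.4, 0.1, -0.7]
width: 11.2
```

>>> move_arm([
  [0, 0, 0, 0, 0, 0, 2],
  [0, 0, 0, 0, 0, 0, 2],
])

```text
t: 12.7
ee_pos: [402.2, -153.1, 123.9]
orientation: [-3.137, 0.168, 0.0]
ft_force: [-0.4, -0.6, -1.9]
width: 10.9
```

>>> move_arm([
  [28, -25, 0, 0, 0, 0.06, 2],
  [56, -50, 0, 0, 0, 0.12, 2],
  [84, -75, 0, 0, 0, 0.168, 2],
  [112, -100, 0, 0, 0, 0.168, 2],
  [140, -125, 0, 0, 0, 0.168, 2],
])

```text
t: 13.12
ee_pos: [542.5, -278.8, 121.9]
orientation: [-3.138, -0.096, 0.005]
ft_force: [0.7, 0.7, -1.4]
width: 11.0
```

>>> move_arm([
  [18, -12.5, 0, 0, 0, 0, 2],
  [18, -12.5, -10, 0, 0, 0, 2],
  [18, -12.5, -20, 0, 0, 0, 2],
  [18, -12.5, -20, 0, 0, 0, 2],
  [18, -12.5, -20, 0, 0, 0, 2],
])

```text
t: 13.53
ee_pos: [558.1, -289.1, 101.8]
orientation: [-3.137, -0.096, 0.007]
ft_force: [-0.6, -0.2, -0.1]
width: 10.9
```

```bash
python3 - <<'E'
from h import *
import pickle
o=get_obs();print(o['t'],o['ee_pos'],o['orientation'],o['width'],o['ft_force'])
im=get_image("wrist");pickle.dump(im,open("w7.pkl","wb"));save(im,"w7.png",(270,120,380,290),3.5)
E
```

```text
13.5333 [ 558.10014141 -289.11422958  101.82092773] [-3.13735374 -0.09623412  0.00738454] 10.854902965859578 [-0.55883969 -0.22290686 -0.14835539]
```

View pics/w7.png

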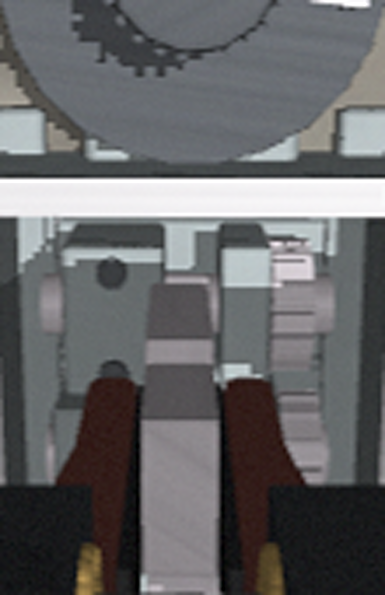

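>>> move_arm([
  [2, -1.5, 0, 0, 0, 0, 2],
  [2, -1.5, 0, 0, 0, 0, 2],
  [2, -1.5, 0, 0, 0, 0, 2],
  [2, -1.5, 0, 0, 0, 0, 2],
])

```text
t: 13.92
ee_pos: [562.7, -292.2, 104.7]
orientation: [3.14, 0.096, 0.001]
ft_force: [-0.5, -1.4, -1.0]
width: 10.7
```

```bash
python3 - <<'E'
from h import *
import pickle
o=get_obs();print(o['t'],o['ee_pos'],o['orientation'],o['width'],o['ft_force'])
im=get_image("wrist");pickle.dump(im,open("w8.pkl","wb"))
gr=cv2.cvtColor(im["color"],cv2.COLOR_RGB2GRAY).astype(float)
for r in (190,194,206,210,214):
    d=np.diff(gr[r]);print(r,[(i,int(d[i])) for i in range(303,345) if abs(d[i])>8])
T=np.array(im["camera_from_world"]);print(-T[:3,:3].T@T[:3,3])
E
```

```text
13.9167 [ 562.71239423 -292.23855857  104.71707228] [3.13970184e+00 9.59910450e-02 1.09422441e-03] 10.73027010524738 [-0.46389669 -1.40791412 -0.97071212]
190 [(308, -19), (309, -60), (310, 16), (311, 56), (312, 15), (318, -42), (319, -48), (324, -10), (325, -11), (326, 50), (327, 53), (328, 10), (339, -47), (340, 25), (341, 41)]
194 [(308, -18), (309, -56), (310, -29), (311, 24), (314, 30), (315, 27), (322, -30), (323, -28), (326, 40), (327, 49), (328, 9), (338, -9), (339, -53), (340, 12), (341, 36)]
206 [(309, -19), (310, 29), (312, -32), (329, 19), (339, -31), (340, 25), (341, 39)]
210 [(309, -22), (310, -10), (311, 14), (329, 17), (330, 13), (339, -31), (340, 9), (341, 22)]
214 [(309, -29), (310, -19), (311, 20), (330, 20), (339, -13), (340, 19), (341, 17)]
[ 559.64994855 -224.26145474  267.65592595]
```

>>> move_arm([
  [-2.1, 1.2, 0, 0, 0, 0, 2],
  [-2.1, 1.2, -15, 0, 0, 0, 2],
  [-2.1, 1.2, -30, 0, 0, 0, 2],
  [-2.1, 1.2, -34, 0, 0, 0, 2],
  [-2.1, 1.2, -34, 0, 0, 0, 2],
])

```text
t: 14.38
ee_pos: [560.1, -290.7, 69.3]
orientation: [-3.139, -0.096, 0.002]
ft_force: [-0.6, 0.1, -0.2]
width: 10.9
```

>>> move_arm([
  [0, 0, -1.5, 0, 0, 0, 2],
  [0, 0, -3, 0, 0, 0, 2],
  [0, 0, -4.5, 0, 0, 0, 2],
  [0, 0, -6, 0, 0, 0, 2],
  [0, 0, -6, 0, 0, 0, 2],
])

```text
t: 14.8
ee_pos: [560.3, -291.0, 64.1]
orientation: [-3.14, -0.096, 0.0]
ft_force: [0.4, 0.8, -1.0]
width: 10.7
```

>>> move_arm([
  [0, 0, -3, 0, 0, 0, 2],
  [0, 0, -6, 0, 0, 0, 2],
  [0, 0, -9, 0, 0, 0, 2],
  [0, 0, -12, 0, 0, 0, 2],
  [0, 0, -12, 0, 0, 0, 2],
])

```text
t: 15.22
ee_pos: [560.1, -290.8, 51.3]
orientation: [-3.14, -0.096, 0.001]
ft_force: [-0.6, 0.0, -1.3]
width: 10.6
```

>>> move_arm([
  [0, 0, -1.5, 0, 0, 0, 2],
  [0, 0, -3, 0, 0, 0, 2],
  [0, 0, -4.5, 0, 0, 0, 2],
  [0, 0, -4.5, 0, 0, 0, 2],
])

```text
t: 15.55
ee_pos: [560.6, -291.1, 48.8]
orientation: [3.14, 0.096, 0.0]
ft_force: [-2.8, 1.1, 10.0]
width: 10.8
```

>>> move_arm([
  [0, 0, 0, 0, 0, 0, 30],
  [0, 0, 0, 0, 0, 0, 30],
  [0, 0, 0, 0, 0, 0, 30],
  [0, 0, 20, 0, 0, 0, 30],
  [0, 0, 55, 0, 0, 0, 30],
])

```text
t: 15.97
ee_pos: [557.8, -289.6, 99.3]
orientation: [-3.136, -0.096, 0.011]
ft_force: [0.5, -0.1, 0.6]
width: 30.0
```

>>> move_arm([
  [-30, 18, 20, 0, 0, -0.06, 30],
  [-60, 36, 20, 0, 0, -0.12, 30],
  [-90, 54, 20, 0, 0, -0.168, 30],
  [-120, 72, 10, 0, 0, -0.168, 30],
  [-150, 90, 0, 0, 0, -0.168, 30],
])

```text
t: 16.38
ee_pos: [409.6, -200.5, 103.1]
orientation: [3.136, -0.168, 0.003]
ft_force: [0.0, 0.6, -1.3]
width: 29.7
```

>>> move_arm([
  [-12, 6, 0, 0, 0, 0, 30],
  [-12, 6, 0, 0, 0, 0, 30],
  [-12, 6, 0, 0, 0, 0, 30],
  [-12, 6, 0, 0, 0, 0, 30],
  [-12, 6, 0, 0, 0, 0, 30],
])

```text
t: 16.8
ee_pos: [400.2, -196.0, 103.1]
orientation: [3.136, -0.168, 0.003]
ft_force: [0.2, -0.2, -0.0]
width: 30.0
```

```bash
python3 - <<'E'
from h import *
o=get_obs();print(o['t'],o['ee_pos'],o['orientation'],o['width'],o['ft_force'])
E
```

```text
16.8 [ 400.23927553 -196.01545916  103.05065038] [ 3.13618044 -0.16809799  0.00317024] 30.020716977827384 [ 0.23851072 -0.1895475  -0.04837279]
```

>>> move_arm([
  [-1.8, 0.8, -15, 0, 0, 0, 30],
  [-1.8, 0.8, -40, 0, 0, 0, 30],
  [-1.8, 0.8, -59.5, 0, 0, 0, 30],
  [-1.8, 0.8, -59.5, 0, 0, 0, 30],
  [-1.8, 0.8, -59.5, 0, 0, 0, 30],
])

```text
t: 17.22
ee_pos: [396.8, -194.4, 42.6]
orientation: [-3.136, 0.168, 0.003]
ft_force: [0.4, 0.1, 0.7]
width: 30.1
```

>>> move_arm([
  [0, 0, 0, 0, 0, 0, 0],
  [0, 0, 0, 0, 0, 0, 0],
  [0, 0, 0, 0, 0, 0, 0],
  [0, 0, 0, 0, 0, 0, 0],
  [0, 0, 0, 0, 0, 0, 0],
])

```text
t: 17.63
ee_pos: [397.3, -194.6, 44.0]
orientation: [3.136, -0.168, 0.003]
ft_force: [-0.3, 0.0, 6.1]
width: 7.6
```

>>> move_arm([
  [0, 0, 3, 0, 0, 0, 0],
  [0, 0, 20, 0, 0, 0, 0],
  [0, 0, 50, 0, 0, 0, 0],
  [0, 0, 80, 0, 0, 0, 0],
  [0, 0, 80, 0, 0, 0, 0],
])

```text
t: 18.05
ee_pos: [399.1, -195.5, 127.5]
orientation: [3.134, -0.168, 0.01]
ft_force: [0.6, -1.2, 0.3]
width: 7.8
```

>>> move_arm([
  [0, 0, 0, 0, 0, 0, 0],
  [0, 0, 0, 0, 0, 0, 0],
  [0, 0, 0, 0, 0, 0, 0],
])

```text
t: 18.3
ee_pos: [395.7, -193.8, 122.2]
orientation: [-3.136, 0.168, 0.003]
ft_force: [-0.7, 0.2, -1.9]
width: 7.6
```

>>> move_arm([
  [26, -27, 0, 0, 0, 0.06, 0],
  [53, -54, 0, 0, 0, 0.12, 0],
  [80, -81, 0, 0, 0, 0.168, 0],
  [107, -108, 0, 0, 0, 0.168, 0],
  [134, -135, 0, 0, 0, 0.168, 0],
])

```text
t: 18.72
ee_pos: [530.8, -329.9, 121.1]
orientation: [-3.138, -0.096, 0.004]
ft_force: [0.3, -0.2, -1.5]
width: 7.9
```

>>> move_arm([
  [22, -22, 0, 0, 0, 0, 0],
  [34, -35, -10, 0, 0, 0, 0],
  [34, -35, -20, 0, 0, 0, 0],
  [34, -35, -20, 0, 0, 0, 0],
  [34, -35, -20, 0, 0, 0, 0],
])

```text
t: 19.13
ee_pos: [562.4, -362.5, 100.5]
orientation: [-3.137, -0.096, 0.007]
ft_force: [0.6, -0.3, -0.8]
width: 8.2
```

>>> move_arm([
  [0, 0, 0, 0, 0, 0, 0],
  [0, 0, 0, 0, 0, 0, 0],
  [0, 0, 0, 0, 0, 0, 0],
  [0, 0, 0, 0, 0, 0, 0],
])

```text
t: 19.47
ee_pos: [564.7, -364.0, 103.9]
orientation: [3.14, 0.096, 0.001]
ft_force: [0.3, -0.2, -0.9]
width: 8.1
```

```bash
python3 - <<'E'
from h import *
import pickle
o=get_obs();print(o['t'],o['ee_pos'],o['orientation'],o['width'],o['ft_force'])
im=get_image("wrist");pickle.dump(im,open("w9.pkl","wb"));save(im,"w9.png",(270,120,380,290),3.5)
gr=cv2.cvtColor(im["color"],cv2.COLOR_RGB2GRAY).astype(float)
for r in (190,194,206,210,214):
    d=np.diff(gr[r]);print(r,[(i,int(d[i])) for i in range(303,345) if abs(d[i])>8])
E
```

```text
19.4667 [ 564.67120768 -363.99127938  103.90549773] [3.13966635e+00 9.62816035e-02 1.00690383e-03] 8.052663092982927 [ 0.28133116 -0.16549558 -0.8844929 ]
190 [(307, -23), (308, -22), (313, -12), (314, -24), (315, 13), (316, 22), (318, -22), (319, -27), (326, -16), (327, 26), (328, 37), (329, 9), (332, 28), (333, 22), (340, -18)]
194 [(304, 32), (305, 25), (313, 35), (314, -17), (315, -33), (316, 21), (326, -31), (327, 49), (328, 58), (329, 17), (340, -23), (342, 27), (343, 17)]
206 [(314, -13), (326, -10), (327, 11), (328, 20), (340, -20), (342, 11)]
210 [(313, -11), (314, -13), (327, 10), (328, 21), (340, -23), (342, 39), (343, 13)]
214 [(313, -14), (327, 13), (328, 16), (340, -20), (342, 21)]
```

View pics/w9.png

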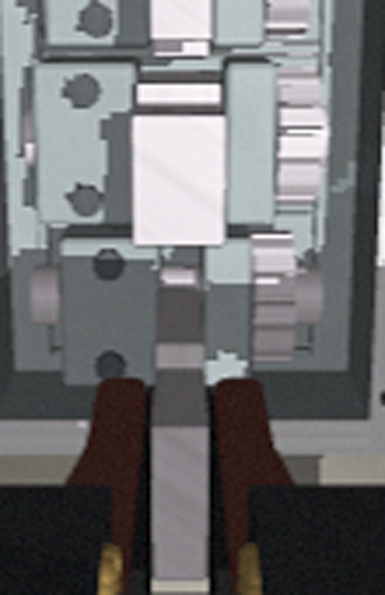

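>>> move_arm([
  [-0.3, -0.4, 0, 0, 0, 0, 0],
  [-0.3, -0.4, -15, 0, 0, 0, 0],
  [-0.3, -0.4, -30, 0, 0, 0, 0],
  [-0.3, -0.4, -33, 0, 0, 0, 0],
  [-0.3, -0.4, -33, 0, 0, 0, 0],
])

```text
t: 19.93
ee_pos: [564.1, -364.1, 68.0]
orientation: [-3.139, -0.096, 0.002]
ft_force: [3.1, 0.3, -1.9]
width: 7.9
```

>>> move_arm([
  [0, 0, -1.5, 0, 0, 0, 0],
  [0, 0, -3, 0, 0, 0, 0],
  [0, 0, -4.5, 0, 0, 0, 0],
  [0, 0, -6, 0, 0, 0, 0],
  [0, 0, -6, 0, 0, 0, 0],
])

```text
t: 20.35
ee_pos: [564.3, -364.7, 64.0]
orientation: [3.14, 0.096, -0.0]
ft_force: [1.3, 0.2, -1.9]
width: 7.8
```

>>> move_arm([
  [0, 0, -3, 0, 0, 0, 0],
  [0, 0, -6, 0, 0, 0, 0],
  [0, 0, -9, 0, 0, 0, 0],
  [0, 0, -12, 0, 0, 0, 0],
  [0, 0, -12, 0, 0, 0, 0],
])

```text
t: 20.77
ee_pos: [564.2, -364.5, 51.4]
orientation: [-3.14, -0.096, 0.001]
ft_force: [1.1, -0.1, -1.3]
width: 7.9
```

>>> move_arm([
  [0, 0, -1.5, 0, 0, 0, 0],
  [0, 0, -3, 0, 0, 0, 0],
  [0, 0, -4.5, 0, 0, 0, 0],
  [0, 0, -4.5, 0, 0, 0, 0],
])

```text
t: 21.1
ee_pos: [564.3, -364.7, 48.1]
orientation: [-3.14, -0.096, 0.0]
ft_force: [-0.3, 0.9, 2.9]
width: 8.3
```

>>> move_arm([
  [0, 0, 0, 0, 0, 0, 26],
  [0, 0, 0, 0, 0, 0, 26],
  [0, 0, 0, 0, 0, 0, 26],
  [0, 0, 30, 0, 0, 0, 26],
  [0, 0, 70, 0, 0, 0, 26],
])

```text
t: 21.52
ee_pos: [561.8, -363.0, 114.3]
orientation: [-3.135, -0.096, 0.011]
ft_force: [-0.6, -0.5, -0.4]
width: 25.9
```

>>> move_arm([
  [0, 15, 30, 0, 0, 0, 50],
  [0, 35, 60, 0, 0, 0, 60],
  [0, 55, 90, 0, 0, 0, 70],
  [0, 65, 105, 0, 0, 0, 80],
  [0, 65, 105, 0, 0, 0, 80],
])

```text
t: 21.93
ee_pos: [566.3, -298.9, 226.6]
orientation: [3.137, 0.099, 0.009]
ft_force: [0.9, -0.6, 0.4]
width: 55.7
```

```bash
python3 - <<'E'
from h import *
import pickle
o=get_obs();print(o['t'],o['ee_pos'],o['orientation'],o['width'],o['ft_force'])
im=get_image("wrist");pickle.dump(im,open("w10.pkl","wb"))
b=cv2.resize(im["color"][40:270,260:385,::-1],None,fx=2.6,fy=2.6,interpolation=cv2.INTER_CUBIC)
pc=[562.4+1.6,-327.7+1,.062]
for y,t in((37,11),(0,17),(-37,8)):
    P=proj(im,tw(pc,np.array(box(t/2,12,72))+[0,y,0]));cv2.polylines(b,[((P-[260,40]+.5)*2.6).astype(int)],1,(0,0,255))
t=get_image("top");pickle.dump(t,open("t10.pkl","wb"))
for k,z in dict(cover=0,cover_handle=68,cover_window=10).items():
    for r in mark_of(t,k)[:1]:
        v,u=r["location"];print(k,round(r["p"],2),round(u),round(v),atz(t,u,v,z).round(1))
a=cv2.resize(t["color"][170:260,190:290,::-1],None,fx=4.4,fy=4.4,interpolation=cv2.INTER_CUBIC)
o=np.zeros((600,800,3),np.uint8);o[:b.shape[0],:b.shape[1]]=b;o[:a.shape[0],b.shape[1]:b.shape[1]+a.shape[1]]=a;cv2.imwrite("pics/f2.png",o)
E
```

```text
21.9333 [ 566.26786891 -298.92036107  226.631384  ] [3.13708127 0.09863887 0.008628  ] 55.729461640084864 [ 0.92318902 -0.61258479  0.36655264]
cover 0.97 245 215 [504.9 135.5   0. ]
cover_handle 0.73 243 215 [501.5 129.5  68. ]
cover_window 0.95 218 210 [521.4 214.1  10. ]
```

View pics/f2.png

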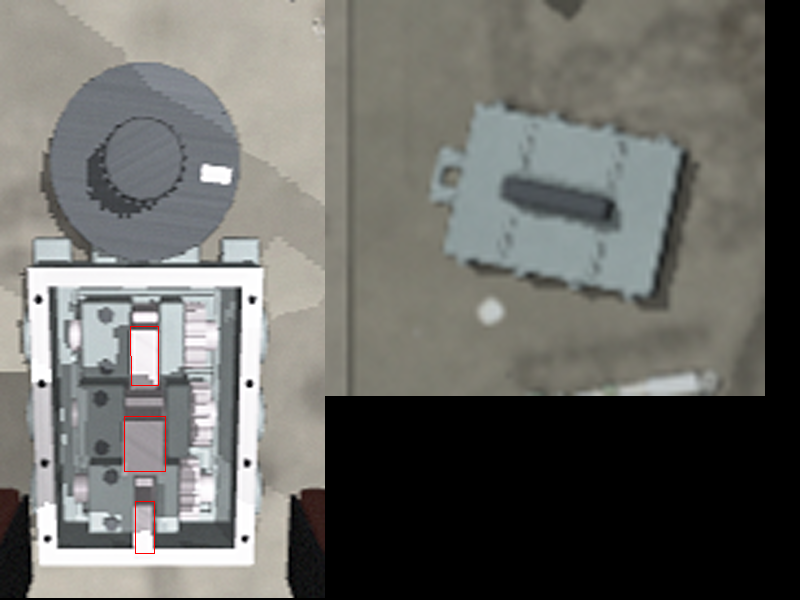

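>>> move_arm([
  [-20, 36, 8, 0, 0, 0, 80],
  [-40, 71, 16, 0, 0, 0, 80],
  [-60, 106, 23, 0, 0, 0, 80],
  [-80, 141, 23, 0, 0, 0, 80],
  [-90, 180, 23, 0, 0, 0, 80],
])

```text
t: 22.6
ee_pos: [471.7, -119.2, 244.3]
orientation: [-3.14, -0.092, 0.005]
ft_force: [1.0, 0.8, 0.2]
width: 80.1
```

>>> move_arm([
  [0, 40, 0, 0, 0, -0.05, 80],
  [0, 80, 0, 0, 0, -0.1, 80],
  [0, 120, 0, 0, 0, -0.15, 80],
  [0, 160, 0, 0, 0, -0.2, 80],
  [10, 199, 0, 0, 0, -0.23, 80],
])

```text
t: 23.02
ee_pos: [482.4, 80.5, 244.2]
orientation: [3.129, -0.271, -0.005]
ft_force: [1.5, -0.5, -0.2]
width: 80.4
```

>>> move_arm([
  [20, 38, -10, 0, 0, 0, 80],
  [20, 70, -25, 0, 0, 0, 80],
  [20, 70, -25, 0, 0, 0, 80],
  [20, 70, -25, 0, 0, 0, 80],
])

```text
t: 23.35
ee_pos: [503.4, 150.1, 218.2]
orientation: [3.129, -0.261, -0.007]
ft_force: [-0.0, -0.2, 0.2]
width: 79.8
```

```bash
python3 - <<'E'
from h import *
import pickle
o=get_obs();print(o['t'],o['ee_pos'],o['orientation'],o['width'],o['ft_force'])
im=get_image("wrist");pickle.dump(im,open("w11.pkl","wb"));save(im,"w11.png",sc=1.25)
for k,z in dict(cover=0,cover_handle=68,cover_window=10).items():
    for r in mark_of(im,k)[:1]:
        v,u=r["location"];print(k,round(r["p"],2),round(u),round(v),atz(im,u,v,z).round(1))
r=recognise(im,"cover_handle");print(r[:2])
E
```

```text
23.35 [503.38017995 150.08032072 218.1617546 ] [ 3.12893179 -0.26093266 -0.00687231] 79.82890683449297 [-0.00717628 -0.19518075  0.18875615]
cover 0.98 324 190 [505.1 130.8   0. ]
cover_handle 0.73 322 201 [502.7 134.6  68. ]
cover_window 0.89 330 121 [525.7 212.4  10. ]
[{'bbox': [325.2, 181.9, 105.3, 144.5], 'p': 0.71}]
```

View pics/w11.png

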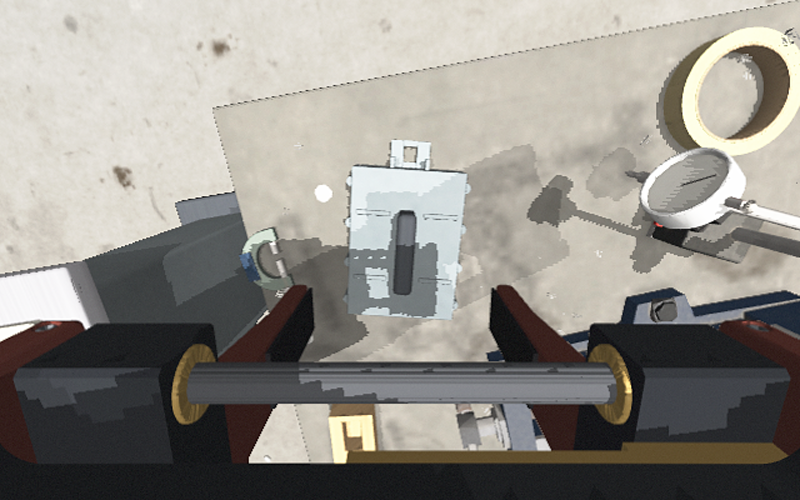

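```bash
python3 - <<'E'
from h import *
import pickle
im=pickle.load(open("w11.pkl","rb"))
g=im["color"].max(2);m=(g<85).astype(np.uint8);m[:,:305]=0;m[:,345:]=0;m[:160]=0;m[242:]=0
n,l,st,_=cv2.connectedComponentsWithStats(m);i=1+st[1:,4].argmax();m=(l==i).astype(np.uint8);print(st[i])
def hull(p):
    P=proj(im,tw(p,box(8,35,61)+box(8,35,75)));return fill(im,cv2.convexHull(P.astype(np.float32))[:,0])
p,e=fit(im,m,hull,[503,132,-.2]);print(p,e)
# hood: light pixels
c=im["color"].astype(int);b=im["color"][80:290,260:400,::-1].copy()
b=cv2.resize(b,None,fx=2.8,fy=2.8,interpolation=cv2.INTER_CUBIC)
for Q in(box(8,35,75),box(50,69,5),(np.array(box(6.5,7.25,10))+[0,81,0]).tolist()):
    P=proj(im,tw(p,Q));cv2.polylines(b,[((P-[260,80]+.5)*2.8).astype(int)],1,(0,0,255))
cv2.imwrite("pics/f3.png",b)
E
```

```text
[314 196  18  40 581]
[np.float64(502.39720128682626), np.float64(126.6293644368308), np.float64(-0.2158000287402185)] 0.4482018250134192
```

View pics/f3.png

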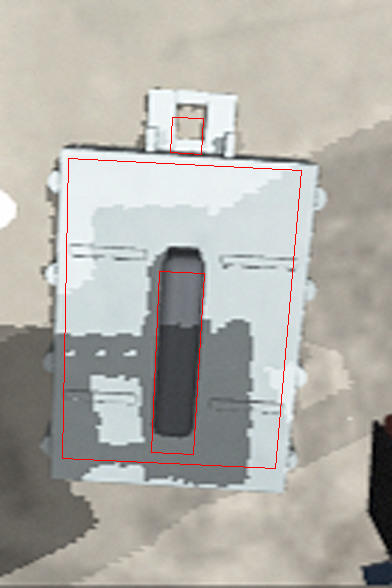

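```bash
python3 - <<'E'
from h import *
import pickle
im=pickle.load(open("w11.pkl","rb"))
f=lambda c,r,z:atz(im,260+c/2.8-.32,80+r/2.8-.32,z)
A=[f(c,r,43) for c,r in((52,478),(287,490),(317,162),(66,148))]
print([np.linalg.norm(A[i]-A[(i+1)%4]).round(1) for i in range(4)],np.mean(A,0))
yw=lambda v:np.arctan2(-v[0],v[1])
print("yaws",yw(A[3]-A[0]),yw(A[2]-A[1]),np.arctan2(*(A[1]-A[0])[[1,0]]),np.arctan2(*(A[2]-A[3])[[1,0]]))
w=np.mean([f(c,r,10) for c,r in((175,105),(208,105),(206,142),(174,142))],0);print("window",w)
h1=f(184,258,75);h2=f(174.5,437,75);print("handle",h1,h2,(h1+h2)/2,yw(h1-h2),np.linalg.norm(h1-h2))
c=np.mean(A,0);print("origin->window",w-c,yw(w-c),np.linalg.norm((w-c)[:2]))
g=cv2.cvtColor(im["color"],cv2.COLOR_RGB2GRAY).astype(int)
for r in (172,180,190,205,215,225):
    d=np.diff(g[r]);print(r,[(i,int(d[i])) for i in range(308,342) if abs(d[i])>15])
E
```

```text
[np.float64(99.9), np.float64(137.1), np.float64(96.5), np.float64(137.2)] [504.91253988 132.42336355  43.        ]
yaws -0.2406318227627743 -0.21532025088950704 -0.2192048274959782 -0.22009831565345203
window [522.39556946 210.17000566  10.        ]
handle [511.62448481 165.71589744  75.        ] [497.03077249  98.73419795  75.        ] [504.32762865 132.22504769  75.        ] -0.21452356788235488 68.55307802482217
origin->window [ 17.48302959  77.74664211 -33.        ] -0.22119244371782995 79.68812133954746
172 [(311, 24), (312, 25), (314, -43), (315, -59), (317, -26), (318, -40), (320, 21), (330, -18), (331, 113), (332, 50), (337, -44), (339, 43)]
180 [(312, -45), (313, -55), (316, -32), (317, -24), (318, 25), (332, 85), (333, 44)]
190 [(311, -45), (312, -60), (315, -18), (316, -26), (318, 16), (330, -26), (331, 101), (332, 44)]
205 [(308, -58), (314, -25), (315, -36), (330, 51), (331, 26)]
215 [(308, -46), (309, -54), (314, -36), (315, -29), (329, 29), (330, 35)]
225 [(308, -41), (309, -51), (313, -27), (314, -42), (328, 23), (329, 32)]
```

>>> move_arm([
  [-0.4, -19, -30, 0, 0, -0.053, 50],
  [-0.4, -19, -65, 0, 0, -0.053, 44],
  [-0.4, -19, -100, 0, 0, -0.053, 44],
  [-0.4, -19, -115, 0, 0, -0.053, 44],
  [-0.4, -19, -115, 0, 0, -0.053, 44],
])

```text
t: 24.02
ee_pos: [501.7, 128.6, 102.8]
orientation: [3.12, -0.351, -0.009]
ft_force: [-0.9, -0.1, -0.9]
width: 50.4
```

>>> move_arm([
  [0, 0, 0, 0, 0, 0, 44],
  [0, 0, 0, 0, 0, 0, 44],
  [0, 0, 0, 0, 0, 0, 44],
])

```text
t: 24.27
ee_pos: [505.3, 130.4, 107.4]
orientation: [-3.121, 0.349, -0.005]
ft_force: [0.7, -0.7, -0.8]
width: 44.1
```

```bash
python3 - <<'E'
from h import *
o=get_obs();print(o['t'],o['ee_pos'],o['orientation'],o['width'],o['ft_force'])
E
```

```text
24.2667 [505.30395095 130.38526545 107.38783482] [-3.12110083  0.34862328 -0.00472711] 44.059429213383105 [ 0.66553078 -0.70849911 -0.79754258]
```

>>> move_arm([
  [-1.5, 0.8, -15, 0, 0, 0, 44],
  [-1.5, 0.8, -30, 0, 0, 0, 44],
  [-1.5, 0.8, -45, 0, 0, 0, 44],
  [-1.5, 0.8, -57, 0, 0, 0, 44],
  [-1.5, 0.8, -57, 0, 0, 0, 44],
])

```text
t: 24.68
ee_pos: [501.9, 131.0, 47.8]
orientation: [3.122, -0.348, -0.002]
ft_force: [-0.0, 0.4, 0.3]
width: 44.0
```

>>> move_arm([
  [0, 0, 0, 0, 0, 0, 5],
  [0, 0, 0, 0, 0, 0, 5],
  [0, 0, 0, 0, 0, 0, 5],
  [0, 0, 0, 0, 0, 0, 5],
  [0, 0, 0, 0, 0, 0, 5],
])

```text
t: 25.1
ee_pos: [502.3, 131.2, 49.1]
orientation: [-3.122, 0.348, 0.0]
ft_force: [0.2, -0.4, -2.4]
width: 15.9
```

>>> move_arm([
  [0, 0, 5, 0, 0, 0, 5],
  [0, 0, 15, 0, 0, 0, 5],
  [0, 0, 30, 0, 0, 0, 5],
  [0, 0, 30, 0, 0, 0, 5],
])

```text
t: 25.43
ee_pos: [503.9, 131.5, 81.0]
orientation: [-3.121, 0.348, -0.005]
ft_force: [0.7, 0.5, -5.1]
width: 16.2
```

>>> move_arm([
  [0, 0, 35, 0, 0, 0, 5],
  [-8, 0, 70, 0, 0, 0, 5],
  [-20, -10, 105, 0, 0, 0, 5],
  [-30, -30, 125, 0, 0, 0, 5],
  [-40, -60, 125, 0, 0, 0, 5],
])

```text
t: 25.85
ee_pos: [464.9, 72.2, 208.0]
orientation: [-3.12, 0.344, -0.013]
ft_force: [1.7, 0.3, -4.6]
width: 15.5
```

>>> move_arm([
  [0, -35, 0, 0, 0, 0, 5],
  [0, -70, 0, 0, 0, 0, 5],
  [0, -105, 0, 0, 0, 0, 5],
  [0, -140, 0, 0, 0, 0.05, 5],
  [0, -175, 0, 0, 0, 0.1, 5],
])

```text
t: 26.27
ee_pos: [461.8, -105.4, 203.7]
orientation: [3.136, -0.188, 0.0]
ft_force: [0.6, -0.1, -4.4]
width: 15.8
```

>>> move_arm([
  [10, -33, 0, 0, 0, 0.05, 5],
  [25, -66, 0, 0, 0, 0.1, 5],
  [42, -97, 0, 0, 0, 0.15, 5],
  [60, -128, 0, 0, 0, 0.184, 5],
  [75, -155, 0, 0, 0, 0.184, 5],
])

```text
t: 26.68
ee_pos: [538.0, -261.1, 203.4]
orientation: [3.14, 0.099, 0.0]
ft_force: [1.5, 0.4, -4.4]
width: 15.9
```

>>> move_arm([
  [15, -30, 0, 0, 0, 0, 5],
  [24, -55, -10, 0, 0, 0, 5],
  [24, -69, -20, 0, 0, 0, 5],
  [24, -69, -20, 0, 0, 0, 5],
  [24, -69, -20, 0, 0, 0, 5],
])

```text
t: 27.1
ee_pos: [559.8, -327.4, 181.8]
orientation: [-3.138, -0.095, 0.005]
ft_force: [0.3, 0.1, -5.8]
width: 15.8
```

>>> move_arm([
  [0, 0, 0, 0, 0, 0, 5],
  [0, 0, 0, 0, 0, 0, 5],
  [0, 0, 0, 0, 0, 0, 5],
])

```text
t: 27.35
ee_pos: [561.5, -326.8, 184.2]
orientation: [3.14, 0.099, 0.001]
ft_force: [-0.5, -0.6, -4.8]
width: 15.4
```

```bash
python3 - <<'E'
from h import *
import pickle
o=get_obs();print(o['t'],o['ee_pos'],o['orientation'],o['width'],o['ft_force'])
R=cv2.Rodrigues(o['orientation'])[0];print("yaw",np.arctan2(R[1,0],R[0,0]),"tilt",R[:,2])
im=get_image("wrist");pickle.dump(im,open("w12.pkl","wb"));save(im,"w12.png",(220,60,420,270),2.8)
E
```

```text
27.35 [ 561.51983096 -326.80859542  184.24150886] [3.13995366e+00 9.89479867e-02 6.63918445e-04] 15.429255816485997 [-0.49982552 -0.63253364 -4.77050259]
yaw 0.06300429542436316 tilt [ 4.24992698e-04 -6.69093657e-05 -9.99999907e-01]
```

View pics/w12.png

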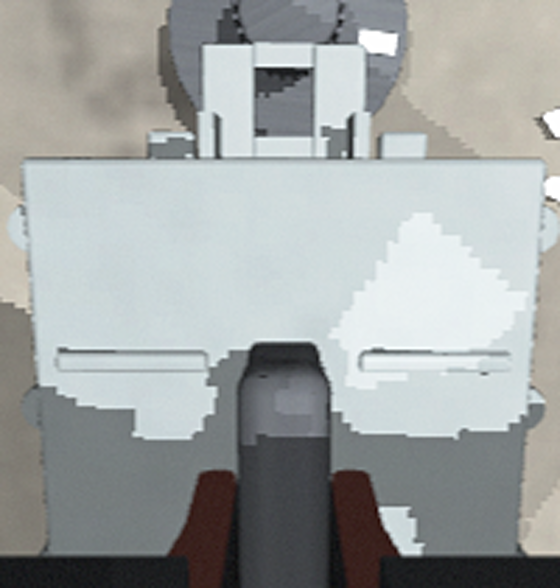

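```bash
python3 - <<'E'
from h import *
import pickle
im=pickle.load(open("w12.pkl","rb"));P=np.array([561.5,-326.8,184.2]);O=P[2]-49.1
f=lambda c,r,z:atz(im,220+c/2.8-.32,60+r/2.8-.32,z)
def cas(p,y=.063):
    d=p[:2]-P[:2];c,s=np.cos(y),np.sin(y);return np.array([d[0]*c+d[1]*s,-d[0]*s+d[1]*c]).round(2)
L,R=f(22,160,O+43),f(545,160,O+43);print("hood edge rel TCP",cas(L),cas(R))
w=[f(c,r,O+10) for c,r in((254,68),(313,68),(313,138),(254,138))];print("win",[cas(a) for a in w],cas(np.mean(w,0)))
for c,r in((203,45),(364,45)): print("tongue end",cas(f(c,r,O+10)))
g=cv2.cvtColor(im["color"],cv2.COLOR_RGB2GRAY).astype(int)
for r in (190,195,200,215,230,250,262):
    d=np.diff(g[r]);print(r,[(i,int(d[i])) for i in range(296,345) if abs(d[i])>20])
E
```

```text
hood edge rel TCP [-48.21  68.99] [50.69 69.06]
win [array([-5.26, 88.78]), array([ 7.73, 88.79]), array([ 7.87, 74.02]), array([-5.38, 74.01])] [ 1.24 81.4 ]
tongue end [-16.38  93.5 ]
tongue end [18.85 93.53]
190 [(296, -46), (297, -57), (307, -43), (308, -28), (333, 56), (334, 88), (335, 31)]
195 [(304, -27), (305, -48), (335, -23), (336, 110), (337, 50)]
200 [(296, -45), (297, -56), (303, -35), (304, -35), (336, -29), (337, 63), (338, 64)]
215 [(303, -28), (304, -36), (314, 33), (337, 30)]
230 [(303, 28), (338, -23)]
250 []
262 [(304, 22)]
```

```bash
python3 - <<'E'
from h import *
import pickle
for n,P,t in(("w5",[563.68,-325.2],17),("w8",[562.7,-292.2],11),("w10",[566.27,-298.9],0)):
    im=pickle.load(open(n+".pkl","rb"));g=cv2.cvtColor(im["color"],cv2.COLOR_RGB2GRAY).astype(float)
    T=np.array(im["camera_from_world"]);cam=-T[:3,:3].T@T[:3,3]
    est=[]
    for xo in(-25,-10,10,25):
        q=proj(im,tw([564,-326.7,.062],[[xo,61,42]]))[0];u=int(round(q[0]));r0=int(round(q[1]))
        col=g[max(r0-8,0):r0+9,u-1:u+2].mean(1);d=np.diff(col);i=np.argmin(d)+max(r0-8,0)
        k=np.argmin(d); w=d[max(k-1,0):k+2];i=(np.arange(max(k-1,0),max(k-1,0)+len(w))*w).sum()/w.sum()+max(r0-8,0)
        p=atz(im,u,i+.5,42);est.append(p[1]-xo*np.sin(.062)-61*np.cos(.062))
    print(n,"casing y cam",np.round(est,1))
    # spacer tab/hood none
E
```

```text
w5 casing y cam [-326.1 -326.1 -331.5 -326.1]
w8 casing y cam [-326.  -326.4 -326.5 -326. ]
w10 casing y cam [-325.9 -330.4 -325.9 -330.4]
```

>>> move_arm([
  [1.1, 0.5, -20, 0, 0, 0, 5],
  [1.1, 0.5, -45, 0, 0, 0, 5],
  [1.1, 0.5, -70, 0, 0, 0, 5],
  [1.1, 0.5, -85, 0, 0, 0, 5],
  [1.1, 0.5, -87, 0, 0, 0, 5],
])

```text
t: 27.82
ee_pos: [560.8, -325.7, 93.8]
orientation: [-3.137, -0.098, 0.007]
ft_force: [-0.1, 0.4, -3.9]
width: 15.5
```

>>> move_arm([
  [0, 0, 0, 0, 0, 0, 5],
  [0, 0, 0, 0, 0, 0, 5],
  [0, 0, 0, 0, 0, 0, 5],
])

```text
t: 28.07
ee_pos: [563.7, -327.8, 98.4]
orientation: [3.139, 0.098, 0.004]
ft_force: [0.5, -0.7, -5.8]
width: 15.8
```

>>> move_arm([
  [0, 0, -1, 0, 0, 0, 5],
  [0, 0, -2, 0, 0, 0, 5],
  [0, 0, -2, 0, 0, 0, 5],
  [0, 0, -2, 0, 0, 0, 5],
  [0, 0, -2, 0, 0, 0, 5],
])

```text
t: 28.48
ee_pos: [562.6, -327.4, 94.8]
orientation: [3.14, 0.097, 0.0]
ft_force: [0.3, -0.1, -5.9]
width: 15.5
```

>>> move_arm([
  [0, 0.9, 0, 0, 0, 0, 5],
  [0, 0.9, -1.5, 0, 0, 0, 5],
  [0, 0.9, -3, 0, 0, 0, 5],
  [0, 0.9, -4.5, 0, 0, 0, 5],
  [0, 0.9, -5.5, 0, 0, 0, 5],
])

```text
t: 28.9
ee_pos: [562.4, -326.4, 88.8]
orientation: [-3.14, -0.097, 0.001]
ft_force: [0.3, 0.1, -4.1]
width: 15.9
```

>>> move_arm([
  [0, 0, 0, 0, 0, 0, 5],
  [0, 0, -1, 0, 0, 0, 5],
  [0, 0, -1, 0, 0, 0, 5],
])

```text
t: 29.15
ee_pos: [562.5, -326.4, 88.0]
orientation: [-3.14, -0.097, 0.0]
ft_force: [-0.4, -0.8, -5.5]
width: 16.1
```

>>> move_arm([
  [0, 0, -1, 0, 0, 0, 5],
  [0, 0, -2, 0, 0, 0, 5],
  [0, 0, -2.5, 0, 0, 0, 5],
  [0, 0, -2.5, 0, 0, 0, 5],
])

```text
t: 29.48
ee_pos: [562.6, -326.6, 86.1]
orientation: [3.14, 0.097, 0.0]
ft_force: [-3.2, 0.8, -0.2]
width: 15.7
```

>>> move_arm([
  [0, 0, 0, 0, 0, 0, 40],
  [0, 0, 0, 0, 0, 0, 40],
  [0, 0, 0, 0, 0, 0, 40],
  [0, 0, 15, 0, 0, 0, 40],
  [0, 0, 50, 0, 0, 0, 50],
])

```text
t: 29.9
ee_pos: [560.1, -324.9, 131.9]
orientation: [-3.136, -0.097, 0.01]
ft_force: [0.6, -0.4, -0.7]
width: 43.4
```

>>> move_arm([
  [-2, 30, 30, 0, 0, 0, 60],
  [-4, 60, 50, 0, 0, 0, 60],
  [-6, 80, 60, 0, 0, 0, 60],
  [-6, 80, 60, 0, 0, 0, 60],
  [-6, 80, 60, 0, 0, 0, 60],
])

```text
t: 30.32
ee_pos: [557.3, -246.0, 196.7]
orientation: [3.139, 0.1, 0.003]
ft_force: [0.5, -0.6, -1.2]
width: 60.1
```

>>> move_arm([
  [0, 0, 0, 0, 0, 0, 60],
  [0, 0, 0, 0, 0, 0, 60],
])

```text
t: 30.48
ee_pos: [556.3, -247.2, 194.7]
orientation: [-3.14, -0.096, 0.002]
ft_force: [0.2, 0.4, 0.5]
width: 59.8
```

```bash
python3 - <<'E'
from h import *
import pickle
o=get_obs();print(o['t'],o['ee_pos'],o['orientation'],o['width'],o['ft_force'])
im=get_image("wrist");pickle.dump(im,open("w13.pkl","wb"));save(im,"w13.png",(220,40,420,250),2.8)
for k,z in dict(cover=37,cover_handle=105,cover_window=47,dial_knob=69).items():
    for r in mark_of(im,k)[:1]:
        v,u=r["location"];print(k,round(r["p"],2),round(u),round(v),atz(im,u,v,z).round(1))
ax=[557.3,-215.3]
g=im["color"].min(2)
q=proj(im,[[*ax,38]])[0];print("axis px",q)
m=(g>190).astype(np.uint8);n,l,st,ce=cv2.connectedComponentsWithStats(m)
for i in range(1,n):
    if 12<st[i,4]<300 and np.hypot(*(ce[i]-q))<60:
        p=atz(im,*ce[i],38);d=p[:2]-ax;print(st[i],ce[i],p,np.hypot(*d),"dial",np.arctan2(d[1],d[0])+np.pi/2-.062)
E
```

```text
30.4833 [ 556.32401515 -247.2009978   194.72455283] [-3.13984012e+00 -9.63628824e-02  1.56163189e-03] 59.8271624534161 [0.17536268 0.38964675 0.49656916]
cover 0.97 322 253 [ 563.6 -324.6   37. ]
cover_handle 0.84 321 287 [ 563.  -327.9  105. ]
cover_window 0.83 325 184 [ 561.1 -243.2   47. ]
dial_knob 0.56 325 158 [ 558.9 -214.7   69. ]
axis px [322.69015867 155.26670292]
[346 156  13   7  77] [351.58441558 158.97402597] [ 587.43455015 -217.26126319   38.        ] 30.198305681052624 dial 1.443804449513878
[306 174  10  12 110] [310.32727273 179.75454545] [ 545.91413585 -241.77402332   38.        ] 28.81860186466601 dial -0.46816290130678556
[327 174  13  15 139] [334.1942446  180.57553957] [ 571.10617313 -241.08882581   38.        ] 29.25190512367717 dial 0.4295298549220375
[279 181  13   6  63] [284.47619048 183.12698413] [ 518.81127612 -247.09425191   38.        ] 49.9225031446165 dial -0.9423619287727336
[354 180  14  10 104] [360.63461538 184.375     ] [ 599.3450785  -243.43181282   38.        ] 50.58841288684747 dial 0.919120022138848
```

>>> move_arm([
  [-0.6, 31, -30, 0, 0, 0, 56],
  [-0.6, 31, -60, 0, 0, 0, 56],
  [-0.6, 31, -85, 0, 0, 0, 56],
  [-0.6, 31, -85, 0, 0, 0, 56],
  [-0.6, 31, -85, 0, 0, 0, 56],
])

```text
t: 31.15
ee_pos: [555.1, -215.3, 109.6]
orientation: [-3.139, -0.097, 0.004]
ft_force: [-0.2, -0.3, 0.7]
width: 55.9
```

>>> move_arm([
  [0, 0, -15, 0, 0, 0, 56],
  [0, 0, -35, 0, 0, 0, 56],
  [0, 0, -54, 0, 0, 0, 56],
  [0, 0, -54, 0, 0, 0, 56],
  [0, 0, -54, 0, 0, 0, 56],
])

```text
t: 31.57
ee_pos: [556.5, -216.0, 57.6]
orientation: [3.14, 0.097, 0.001]
ft_force: [-0.4, 0.1, 0.5]
width: 55.9
```

```bash
python3 - <<'E'
from h import *
o=get_obs();print(o['t'],o['ee_pos'],o['orientation'],o['width'],o['ft_force'])
E
```

```text
31.5667 [ 556.46757805 -215.96977358   57.64160377] [3.13992671e+00 9.66426105e-02 6.59477177e-04] 55.90970357959744 [-0.39021092  0.13407441  0.51881124]
```

>>> move_arm([
  [0, 0, -2, 0, 0, 0, 20],
  [0, 0, -2, 0, 0, 0, 20],
  [0, 0, -2, 0, 0, 0, 20],
  [0, 0, -2, 0, 0, 0, 20],
  [0, 0, -2, 0, 0, 0, 20],
])

```text
t: 31.98
ee_pos: [556.0, -215.7, 55.5]
orientation: [3.14, 0.098, 0.0]
ft_force: [-3.5, 1.0, 4.6]
width: 29.2
```

>>> move_arm([
  [0, 0, 0, 0, 0, -0.1, 20],
  [0, 0, 0, 0, 0, -0.2, 20],
  [0, 0, 0, 0, 0, -0.3, 20],
  [0, 0, 0, 0, 0, -0.4, 20],
  [0, 0, 0, 0, 0, -0.5, 20],
])

```text
t: 32.4
ee_pos: [554.9, -215.5, 55.5]
orientation: [3.065, -0.69, -0.003]
ft_force: [-7.0, -0.9, 9.7]
width: 29.2
```

>>> move_arm([
  [0, 0, 0, 0, 0, -0.1, 20],
  [0, 0, 0, 0, 0, -0.2, 20],
  [0, 0, 0, 0, 0, -0.3, 20],
  [0, 0, 0, 0, 0, -0.4, 20],
  [0, 0, 0, 0, 0, -0.5, 20],
])

```text
t: 32.82
ee_pos: [554.1, -214.8, 55.5]
orientation: [2.799, -1.426, -0.006]
ft_force: [-8.6, 3.7, 12.5]
width: 29.4
```

>>> move_arm([
  [0, 0, 0, 0, 0, -0.1, 20],
  [0, 0, 0, 0, 0, -0.2, 20],
  [0, 0, 0, 0, 0, -0.3, 20],
  [0, 0, 0, 0, 0, -0.4, 20],
  [0, 0, 0, 0, 0, -0.42, 20],
])

```text
t: 33.23
ee_pos: [553.7, -214.0, 55.5]
orientation: [2.439, -1.979, -0.008]
ft_force: [-9.1, 6.6, 13.4]
width: 29.6
```

>>> move_arm([
  [0, 0, 0, 0, 0, 0, 20],
  [0, 0, 0, 0, 0, 0, 20],
  [0, 0, 0, 0, 0, 0, 50],
  [0, 0, 0, 0, 0, 0, 50],
  [0, 0, 0, 0, 0, 0, 50],
])

```text
t: 33.65
ee_pos: [556.4, -215.6, 54.9]
orientation: [-2.445, 1.973, -0.001]
ft_force: [-0.3, -0.8, -0.4]
width: 45.8
```

>>> move_arm([
  [0, 0, 30, 0, 0, 0.05, 50],
  [0, 0, 70, 0, 0, 0.1, 50],
  [0, 0, 110, 0, 0, 0.2, 50],
  [0, 0, 140, 0, 0, 0.3, 50],
  [0, 0, 140, 0, 0, 0.42, 50],
])

```text
t: 34.07
ee_pos: [559.9, -217.1, 201.7]
orientation: [-2.805, 1.413, -0.018]
ft_force: [1.0, -0.5, 0.2]
width: 50.1
```

>>> move_arm([
  [0, -10, 0, 0, 0, 0.12, 50],
  [0, -20, 0, 0, 0, 0.24, 50],
  [0, -30, 0, 0, 0, 0.36, 50],
  [0, -30, 0, 0, 0, 0.48, 50],
  [0, -30, 0, 0, 0, 0.6, 50],
])

```text
t: 34.48
ee_pos: [556.1, -246.2, 194.7]
orientation: [3.098, -0.521, 0.001]
ft_force: [0.4, 0.0, -0.2]
width: 50.1
```

>>> move_arm([
  [0, 0, 0, 0, 0, 0.12, 50],
  [0, 0, 0, 0, 0, 0.24, 50],
  [0, 0, 0, 0, 0, 0.36, 50],
  [0, 0, 0, 0, 0, 0.4, 50],
  [0, 0, 0, 0, 0, 0.4, 50],
])

```text
t: 34.9
ee_pos: [556.1, -245.6, 194.6]
orientation: [3.14, 0.099, 0.0]
ft_force: [0.5, -0.3, 0.6]
width: 49.9
```

>>> move_arm([
  [0, -20, 0, 0, 0, 0, 50],
  [0, -20, 0, 0, 0, 0, 50],
  [0, -20, 0, 0, 0, 0, 50],
])

```text
t: 35.15
ee_pos: [556.0, -265.9, 194.6]
orientation: [3.14, 0.093, 0.0]
ft_force: [-0.2, 0.3, 0.4]
width: 50.3
```

```bash
python3 - <<'E'
from h import *
import pickle
o=get_obs();print(o['t'],o['ee_pos'],o['orientation'],o['width'],o['ft_force'])
R=cv2.Rodrigues(o['orientation'])[0];print("yaw",np.arctan2(R[1,0],R[0,0]))
im=get_image("wrist");pickle.dump(im,open("w14.pkl","wb"))
b=cv2.resize(im["color"][90:290,230:420,::-1],None,fx=2.6,fy=2.6,interpolation=cv2.INTER_CUBIC)
pc=[564.1,-326.2,.062]
for Q in(box(50,69,80),(np.array(box(6.5,7.25,47))+[0,81,0]).tolist(),box(8,35,112),box(50,69,42)):
    P=proj(im,tw(pc,Q));cv2.polylines(b,[((P-[230,90]+.5)*2.6).astype(int)],1,(0,0,255))
q=proj(im,tw(pc,[[0,81,47]]))[0].astype(int)
c=cv2.resize(im["color"][q[1]-20:q[1]+20,q[0]-20:q[0]+20,::-1],None,fx=7,fy=7,interpolation=cv2.INTER_CUBIC)
t=get_image("top");pickle.dump(t,open("t14.pkl","wb"))
s=cv2.resize(t["color"][225:275,295:385,::-1],None,fx=3,fy=3,interpolation=cv2.INTER_CUBIC)
o=np.zeros((600,800,3),np.uint8);o[:520,:494]=b;o[:280,500:780]=c;o[300:450,500:770]=s;cv2.imwrite("pics/f4.png",o)
E
```

```text
35.15 [ 555.99892939 -265.93532803  194.58944825] [3.14019451e+00 9.34187845e-02 3.05032740e-04] 50.30300566165415 [-0.16995292  0.29197121  0.39448324]
yaw 0.05948118300703282
```

View pics/f4.png

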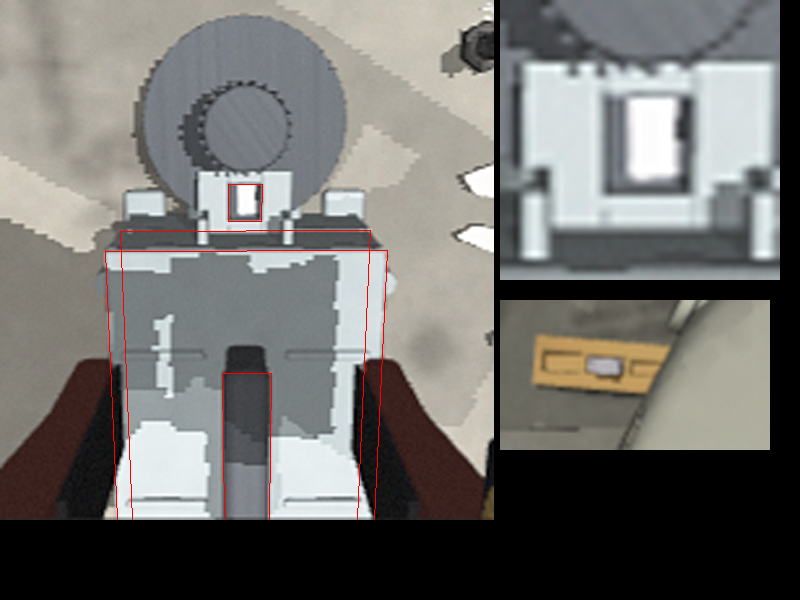

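```bash
python3 -c "
from workcell import *
print(get_obs()['ft_force']);print(close_job())"
```

```text
[-0.11912737 -0.69998676  0.26585699]
the job is handed in; nothing more can be done
None
```

The job is done and handed in after about 35 s of the 208 s allowed. `close_job()` gives no verdict, so what follows rests on my own checks.

**Spacers:** Spacer 11 is home in the +y seat, 17 in the middle and 8 in the -y seat. I matched each spacer to its gap by measuring the gap widths in the pictures rather than trying every spacer. Each one slid in on the first try and only met resistance at the home depth. The check picture showed all three tabs where a home spacer's tab should be. Spacer 14 never left its pocket and showed there in the last picture.

**Cover:** It was not knocked aside on the way. Its weight came off the gripper at the predicted seated height, and the last picture shows the hood, handle and window on their expected outlines.

**Dial:** I turned the knob by -1.42 rad. The bright mark now stands about centred in the window, roughly 0.02 rad off.

**At hand-in:** The gripper was open and clear of everything, with a wrist force below 1 N. The arm never worked over the caliper, though I did not measure its position again.

**Disagreements:** The first fit of the handle was wrong because only half the handle had been picked out. I replaced it with a measurement of the hood corners and the window, which agreed with each other. The wrist camera read about 1.6 mm high in x and 1 mm high in y against the arm's own position, and I corrected for that.

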